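# Refit the oversize shelf plate in a drying box

## Task

Refit the perforated metal shelf plate in the open drying box: take it by its bar handle, tilt it, tuck its lower edge under the wide rim at the end away from the robot, bring the other edge down through the opening and lay the plate flat on the ledges inside, then slide it back until it is home against the end nearer the robot, with both ends caught under the rims. The height of the ledges is not known, so lower it by feel, still in the grip, until the ledges carry it, and only then slide it; do not force it or let it drop. Let go of it at the end, and leave the other things where they stand.

Things in the scene. Friction and masses are not known exactly. Their poses are not given: they have to be found in the camera images.
- drying_box: fixed grey open-topped box, 130 x 88 x 80 mm. Origin at its underside; x runs along its length, away from the robot (yaw 0.3 to 0.9 rad to the left of straight ahead), z up. Outside it spans x -67 to +63, inside x -58 to +57 and y -38 to +38 mm. Rims at its two ends leave an opening 86 mm long (x -51 to +35) and 76 mm wide, shorter than the plate
- wide_rim (a point): middle of the inner edge of the wide rim, at the end away from the robot, on the rim's top (box x +35, y 0, z 80 mm). The rim is a flat strip 5 mm thick (z 75 to 80) over the whole width; the free space under it reaches 22 mm back from this edge (to x +57)
- narrow_rim (a point): middle of the inner edge of the narrow rim, at the end nearer the robot, on the rim's top (box x -51, y 0, z 80 mm). Also 5 mm thick; the space under it reaches 7 mm back, to a rubber pad (box x -58) that gives 1 mm for 3 N, up to 4 mm
- ledge_zone (a point): a fixed point of the box, x -8, y 0, z 47 mm; the plate's centre is here in plan when home, edge touching the pad (3 mm short or over is still home). Two rubber ledges, 10 mm wide, run along the side walls (y 28 to 38, -28 to -38). Their height is adjustable and NOT measured: tops 12 mm above to 12 mm below this point. They give 1 mm for 5 N, up to 7 mm. Over 15 N of plate on box is too rough
- plate_grip (a point): centre of the plate's handle, a black round bar 14 mm thick and 56 mm long (along plate y) on two posts, over the plate's centre, 80 mm above its underside. x runs along the plate's 100 mm length, y along its 70 mm width, z up from the sheet. Fingers that close along plate x can take it upright or leaning, and a firm grip tilts the plate with the gripper
- plate_mid (a point): centre of the shelf plate's sheet, aluminium, 100 x 70 x 5 mm, with dark holes; 2.5 mm above its underside. At the start it lies flat on the worktop beyond the box, its x 0.4 to 0.75 rad to the left of straight ahead
- plate_edge_a (a point): middle of the plate's edge at plate x = -50 mm (half-way through its thickness)
- plate_edge_b (a point): middle of the plate's edge at plate x = +50 mm (half-way through its thickness)
- shelf_plate: the loose shelf plate with its handle; 0.2 to 0.35 kg, the same either way round; origin at the centre of its underside, axes as at plate_grip. A parts cabinet stands close at the robot's left: the shoulder of a wide arm can strike it when its base joint turns left past -0.86 rad (0 is straight ahead); a hand that leans to the right, fingers pointing left, by 0.4 to 0.85 rad keeps the base clear
- loupe: black loupe, 42 mm across, 37 mm tall, beside the box; origin at the centre of its underside
- dust_cap_1: black round dust cap, 34 mm across, 10 mm tall, near the plate; origin at the centre of its underside
- dust_cap_2: black round dust cap, 34 mm across, 10 mm tall, left of the loupe; origin at the centre of its underside
- usb_stick: small flat stick 18 x 54 x 8 mm, beyond the plate; origin at the centre of its underside
Mind the look-alikes: they are no part of the job. Of the things that look like the shelf_plate, the larger one is meant.

How it is judged:
On the way, in this order (a step that is already met when the one before it is completed fails the run):
1. one edge of the plate is tucked under the wide rim while its other edge is still above the box (((x of plate_edge_a in the frame of drying_box between 0.039 and 0.06 m and z of plate_edge_a in the frame of drying_box between 0.03 and 0.075 m and z of plate_edge_b in the frame of drying_box above 0.08 m) or (x of plate_edge_b in the frame of drying_box between 0.039 and 0.06 m and z of plate_edge_b in the frame of drying_box between 0.03 and 0.075 m and z of plate_edge_a in the frame of drying_box above 0.08 m))), for 0.1 s.
2. before it is slid home, the plate is set down level on the ledges while it is still held: they carry at least 1 N of it (contact force between shelf_plate and drying_box above 1 N and contact force between shelf_plate and the fingers above 0.5 N and angle between plate_mid's own z axis and vertical below 0.05 rad and x of plate_mid in the frame of drying_box between -0.004 and 0.015 m and z of plate_mid in the frame of drying_box between 0.03 and 0.069 m), for 0.1 s.
At the end, for the whole second after the job is handed in: the plate lies level (within 0.05 rad) on the ledges inside the box, below the rims, its centre 8 mm (from 5 to 11.5 mm) from the box's origin towards the narrow rim, that is home against that end with both ends under the rims; at rest and released (x of plate_mid in the frame of drying_box between -0.0115 and -0.005 m and y of plate_mid in the frame of drying_box between -0.01 and 0.01 m and z of plate_mid in the frame of drying_box between 0.033 and 0.069 m and angle between plate_mid's own z axis and vertical below 0.05 rad and angle between the x axis of plate_mid and the x axis of drying_box, either way round below 0.15 rad and linear speed of shelf_plate below 0.01 m/s); the robot touches nothing.
It fails at once if the plate is pressed or knocked against the box with more than 15 N (contact force between shelf_plate and drying_box above 15 N).
It fails at once if the plate is let drop (it falls faster than 0.2 m/s while not held) (contact force between shelf_plate and the fingers below 0.05 N and linear speed of shelf_plate above 0.2 m/s).
It fails at once if the robot leans on the box with more than 25 N (contact force between the arm and drying_box above 25 N).
It fails at once if another thing is moved by more than 20 mm (distance of any of loupe, dust_cap_1, dust_cap_2, usb_stick from where it was at the start of the episode above 0.02 m).
It also fails if it takes over 54 s, if anything falls off the work surface, if the arm or the gripper's body presses on something with over 40 N, if the wrist force passes 120 N, or if a joint passes its speed limit or range.

## Robot

A 6-joint arm with a two-finger parallel gripper is mounted at the origin on the work surface; the furniture and walls round the work are solid. World frame = base frame: x ahead of the robot, y to its left, z up, the work surface at z = 0. Lengths are in m, angles in rad, forces in N, time in s.
With the tool pointing down it reaches from about 0.35 to 0.775 m from the base axis. Payload 5.5 kg.
Tool frame: the origin (TCP) lies on the centre line of the jaws, within the pads' length; the fingertips stand 11 mm ahead of it and the grasp point (between the pads) lies 8 mm behind it; z points along the fingers, y is the direction in which the jaws open and shut (so a half turn about z gives the same grasp; the last joint's range is limited). The gripper opens to 85 mm and grips with 20 to 120 N. Pads are 22 mm wide; open, the fingers measure 114 mm over their backs; the gripper's body (76 mm by 85 mm) begins 54 mm behind the grasp point. The pads swing forward as they close: fully open they stand 13 mm farther back than shut.
Start: joints at [-1.451, 0.313, 0.046, 1.304, 0, 1.431], TCP at [0.148, -0.556, 0.242] pointing down, gripper open.
Joint ranges: [-2.76, 2.76], [-0.86, 1.69], [-1.03, 1.26], [-2.2, 2.34], [-1.47, 1.5], [-3.14, 3.14]. Speed limits (rad/s): [2.57, 2.57, 3.14, 3.14, 3.14, 3.14].

## Interface

Orientations are given as a unit quaternion [w, x, y, z].
In Python, from workcell import env, imaging, order gives the robot as it stands. The module is installed in compiled form; this text tells all that it offers.
- The arm moves only by the tool move_arm, never from a script. Its argument "deltas" is one flat list of numbers, 7 for each row, row after row: the gripper's target within -1 to 1 (shut at 1, half-way at 0, fully open at -1), then the shift along the tool's x, y, z in m, then the turn, a rotation vector about the tool's x, y, z in degrees. In form: [jaw, tx, ty, tz, ax, ay, az, jaw, tx, ty, tz, ax, ay, az, ...]. A call has 1 to 10 rows; each row shifts and turns the commanded pose from where the row before left it, along the tool's axes as they then stand; what a row does not reach is not made up. A row lasts 1/8 s, in which the tool goes at most 62.5 mm and 10.7 degrees, less where a joint would pass 70% of its speed; a pose out of reach is approached as far as the arm can. A call is refused whole if a number of a shift passes 0.0625 or a number of a turn 10.7, either way. A call with a gripper value outside its range is refused whole. The fingers move at their own pace and stop on an object; "squeeze" is the grip in N (left out, the last holds). Time passes only in rows, so rows that do not move let the fingers close. It gives the time, the measured TCP pose, the force and the opening at its end, in the units of the state.
- env.get_state(): the state, without advancing time (a new reading comes with each control period).
- imaging.read_camera(name): name is "scene" or "top"; returns a dict with "img" (420x560x3 uint8, red, green, blue), "z_map" (420x560 float32, m along the optical axis (not along the pixel's ray), 0 where there is no reading), "fx", "fy", "cx", "cy" (pixels), "dist" ([k1, k2, p1, p2, k3] as OpenCV has them; the pictures are not rectified), "rvec" (rotation vector, rad) and "tvec" (3), from world to camera coordinates, as OpenCV has them. Camera axes: x right, y down, z forward; pixel columns grow to the right and rows downward; lengths in m; the calibration is good to about 2 mm. A picture is of the moment at which its call begins.
- order.hand_in(): hands the job in, once; it reports no verdict.
Trained networks look in a picture, given as the dict that the camera call returned (one of the last four; its "shot" number tells which), for a name from the list of things; names that differ only in an ending like _2 or _b are one class to them, and where a whole thing is asked for, a point or a joint stands for the part that bears it (a point fixed in the world has none). Each returns a list of dicts, best first, with "confidence" (0 to 1); they miss things now and then, are a little off and sometimes report something else, mostly with a low value. They report only what shows in the picture. A call takes as long as a camera call. They do not tell look-alikes from the thing itself.
- imaging.recognise(picture, thing): "centre" ([column, row] in pixels, amid what is visible of it).
- imaging.cut_out(picture, thing): "mask" (420x560 bool, what is visible of it) and "centre" ([column, row] in pixels, amid what is visible of it).
The state is a dict: "clock": time; "joint_pos": joint angles; "qvel": joint speeds; "tau": joint torques, N m; "tcp_pos": TCP position; "orientation": TCP orientation; "wrist_force": force on the tool from outside, world axes, zero at the start; "ft_torque": the same for the moment, N m; "finger_gap": finger opening in m.
Only numpy, scipy, OpenCV 4.12 (cv2) and the standard library are available. Lean on these libraries where they do the work, as an engineer would, in place of code of your own. Each camera call takes 0.05 s, during which the arm holds its last target.

## Working session

There is one attempt and no reset: what is moved stays moved. The work goes in short steps, Python scripts to look and compute and a tool call to move; the robot and the scene stay as the last step left them, time stands still between calls to the robot, and variables do not carry over. Pictures are saved under pics/ and viewed, and the job is handed in when it is done.

Besides the shell and the picture viewer there is one more tool, called after ">>>" as name(argument=value, ...) on one line, values as JSON. move_arm: Moves the arm, as the interface text tells. Its arguments: {"type":"object","properties":{"deltas":{"type":"array"},"squeeze":{"type":"number"}},"required":["deltas"]}

```bash
mkdir -p pics; ls; cat > h.py <<'E'
import numpy as np, cv2
from scipy.spatial.transform import Rotation as R
from workcell import env, imaging, order
def save(p,name): cv2.imwrite('pics/'+name,cv2.cvtColor(p['img'],cv2.COLOR_RGB2BGR))
def cam(p):
    K=np.array([[p['fx'],0,p['cx']],[0,p['fy'],p['cy']],[0,0,1.]]);Rm=cv2.Rodrigues(np.array(p['rvec'],float))[0]
    return K,np.array(p['dist'],float),Rm,np.array(p['tvec'],float).ravel()
def unproj(p,uv,z=None):
    K,d,Rm,t=cam(p);uv=np.atleast_2d(np.array(uv,float))
    n=cv2.undistortPoints(uv[:,None],K,d)[:,0]
    if z is None: z=p['z_map'][uv[:,1].round().astype(int),uv[:,0].round().astype(int)]
    P=np.c_[n,np.ones(len(n))]*np.asarray(z).reshape(-1,1)
    return (P-t)@Rm
def onplane(p,uv,h):
    K,d,Rm,t=cam(p);uv=np.atleast_2d(np.array(uv,float))
    n=cv2.undistortPoints(uv[:,None],K,d)[:,0]
    D=np.c_[n,np.ones(len(n))]@Rm;C=-t@Rm
    return C+D*((h-C[2])/D[:,2:])
def proj(p,X):
    K,d,Rm,t=cam(p); return cv2.projectPoints(np.atleast_2d(np.array(X,float)),Rm,t,K,d)[0][:,0]
def cloud(p):
    v,u=np.nonzero(p['z_map']>0); return np.c_[u,v],unproj(p,np.c_[u,v],p['z_map'][v,u])
E
python3 - <<'E'
from h import *
s=env.get_state();print({k:np.round(v,4).tolist() for k,v in s.items()})
for n in ['scene','top']:
    p=imaging.read_camera(n);save(p,n+'0.png');np.savez(n+'0.npz',**{k:v for k,v in p.items()})
    K,d,Rm,t=cam(p);print(n,-t@Rm,K[0,0],d)
    for th in ['drying_box','shelf_plate','plate_grip','plate_mid','wide_rim','narrow_rim','ledge_zone','loupe','dust_cap_1','usb_stick','plate_edge_a']:
        print(th,[(np.round(r['centre'],1).tolist(),round(float(r['confidence']),2)) for r in imaging.recognise(p,th)][:5])
E
```

```text
pics
{'clock': 0.0, 'joint_pos': [-1.4506, 0.314, 0.045, 1.3036, 0.0, 1.4312], 'qvel': [0.0002, -0.0, -0.0005, 0.0004, 0.0, -0.0002], 'tau': [-0.0001, -48.0624, 29.8533, 0.0193, -0.0001, -0.0], 'tcp_pos': [0.1477, -0.5552, 0.2414], 'orientation': [-0.0009, 0.9916, 0.1295, 0.0], 'wrist_force': [0.4597, -0.261, -0.467], 'ft_torque': [0.0269, -0.0078, 0.0475], 'finger_gap': 0.0857}
scene [-0.35102694 -0.65758105  0.62665389] 455.9865481748103 [-0.08302416  0.          0.          0.          0.        ]
drying_box [([282.4, 247.0], 0.64)]
shelf_plate [([296.2, 217.1], 0.69), ([252.0, 318.1], 0.68), ([335.0, 235.4], 0.62)]
plate_grip [([336.0, 235.9], 0.95), ([255.8, 215.2], 0.26)]
plate_mid [([335.8, 234.7], 0.83), ([254.9, 312.7], 0.71)]
wide_rim [([280.4, 248.2], 0.6)]
narrow_rim [([279.2, 249.2], 0.75)]
ledge_zone [([280.8, 250.1], 0.97), ([333.3, 237.6], 0.22)]
loupe [([256.4, 215.5], 0.53)]
dust_cap_1 [([237.4, 216.3], 0.64), ([301.1, 216.0], 0.43)]
usb_stick [([319.8, 201.4], 0.55)]
plate_edge_a [([334.5, 236.3], 0.86), ([252.7, 318.2], 0.79)]
top [ 0.23924553 -0.23161354  0.99389116] 476.83791050926567 [0.00983092 0.         0.         0.         0.        ]
drying_box [([290.5, 236.1], 0.86)]
shelf_plate [([307.5, 326.9], 0.68), ([327.0, 177.9], 0.66)]
plate_grip [([310.5, 325.0], 0.79), ([325.4, 177.5], 0.73), ([288.6, 238.9], 0.54)]
plate_mid [([327.4, 177.0], 0.67), ([312.7, 325.5], 0.62)]
wide_rim [([292.6, 240.2], 0.76), ([232.8, 195.2], 0.74), ([326.7, 176.4], 0.21)]
narrow_rim [([289.1, 236.7], 0.68), ([272.6, 122.4], 0.28)]
ledge_zone []
loupe [([234.7, 191.9], 0.7)]
dust_cap_1 [([264.1, 163.1], 0.75), ([202.0, 192.8], 0.56)]
usb_stick [([272.1, 119.4], 0.61)]
plate_edge_a [([326.2, 177.8], 0.92), ([311.0, 328.1], 0.76)]
```

View pics/scene0.png

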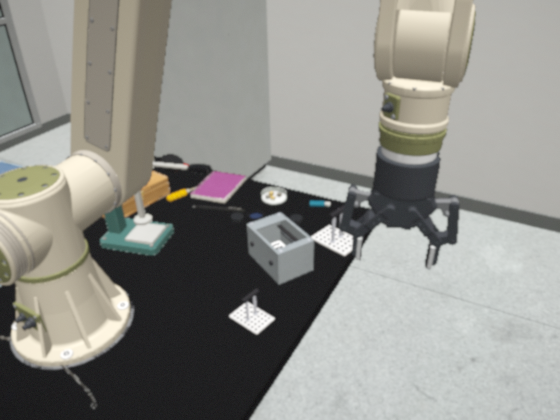

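View pics/top0.png

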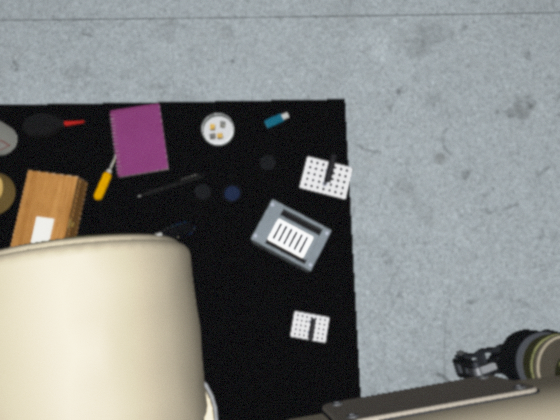

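The scene view shows the box at about (282,247), the larger plate beyond it at (335,236) and the small look-alike at (252,318). The top view shows the plate at (327,177), the box at (291,236), the look-alike at (311,327), and cap 1 at (268,163).

```bash
cat > m.py <<'E'
from h import *
import sys
tag=sys.argv[1] if len(sys.argv)>1 else '0'
for n,ctr,cb in [('top',(327,177),(291,236)),('scene',(335,236),(282,247))]:
    p=dict(np.load(n+tag+'.npz'));uv,X=cloud(p);img=p['img']
    print(n)
    # table level
    # plate
    nb=(abs(uv[:,0]-ctr[0])<45)&(abs(uv[:,1]-ctr[1])<40)
    br=img[uv[:,1],uv[:,0]].astype(int).min(1)
    s=nb&(br>190)&(X[:,2]>-.01)&(X[:,2]<.02)
    P=X[s];print('white z',len(P),np.percentile(P[:,2],[5,50,95]))
    r=cv2.minAreaRect((P[:,:2]*1000).astype(np.float32));print('sheet',r)
    s=nb&(X[:,2]>.065)&(X[:,2]<.1);Q=X[s]
    print('handle',len(Q),Q.mean(0),np.percentile(Q[:,2],[5,50,95]) if len(Q) else '')
    if len(Q)>5: print(cv2.minAreaRect((Q[:,:2]*1000).astype(np.float32)))
    nb=(abs(uv[:,0]-cb[0])<60)&(abs(uv[:,1]-cb[1])<55)
    s=nb&(X[:,2]>.073)&(X[:,2]<.088);B=X[s];print('box top',len(B),np.median(B[:,2]),B.mean(0),cv2.minAreaRect((B[:,:2]*1000).astype(np.float32)))
    big=cv2.resize(img[max(0,cb[1]-110):cb[1]+70,cb[0]-90:cb[0]+90],None,fx=3.3,fy=3.3,interpolation=cv2.INTER_CUBIC)
    cv2.imwrite(f'pics/{n}{tag}c.png',big[:,:,::-1])
E
python3 m.py
```

```text
top
white z 1093 [0.00343148 0.00651452 0.00946752]
sheet ((479.5184326171875, -349.614990234375), (99.18798065185547, 69.74279022216797), 73.71002960205078)
handle 289 [ 0.45335382 -0.32591913  0.08424227] [0.07613791 0.08553999 0.08972407]
((442.0584716796875, -318.0489807128906), (41.94024658203125, 148.59555053710938), 46.34580993652344)
box top 1353 0.08129694934412335 [ 0.35316842 -0.26222186  0.08120929] ((386.1956481933594, -288.6357727050781), (130.18820190429688, 171.9259033203125), 60.56626892089844)
scene
white z 647 [0.00356349 0.00560516 0.00818181]
sheet ((511.0491943359375, -307.22052001953125), (223.89462280273438, 91.0531005859375), 42.28799057006836)
handle 494 [ 0.37641583 -0.32626427  0.07743436] [0.06667313 0.07936204 0.08685704]
((405.426025390625, -311.9664611816406), (76.34453582763672, 200.72793579101562), 84.75823211669922)
box top 956 0.08014242373057455 [ 0.35475209 -0.27667809  0.07977767] ((401.90313720703125, -298.4056701660156), (133.93470764160156, 212.76150512695312), 60.670753479003906)
```

View pics/top0c.png

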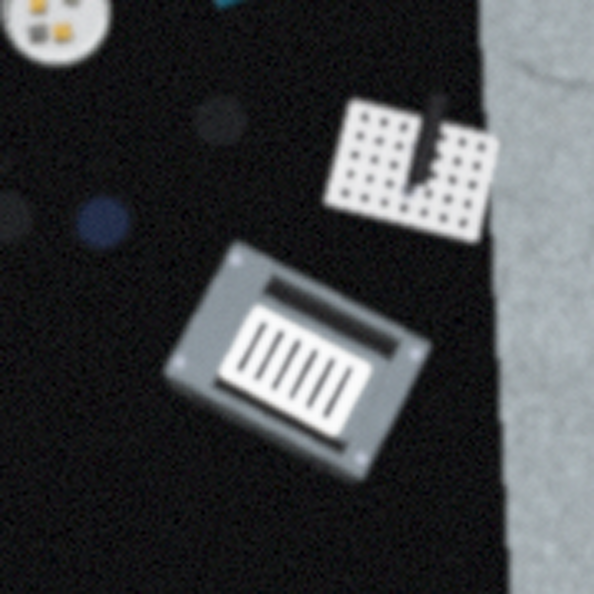

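View pics/scene0c.png

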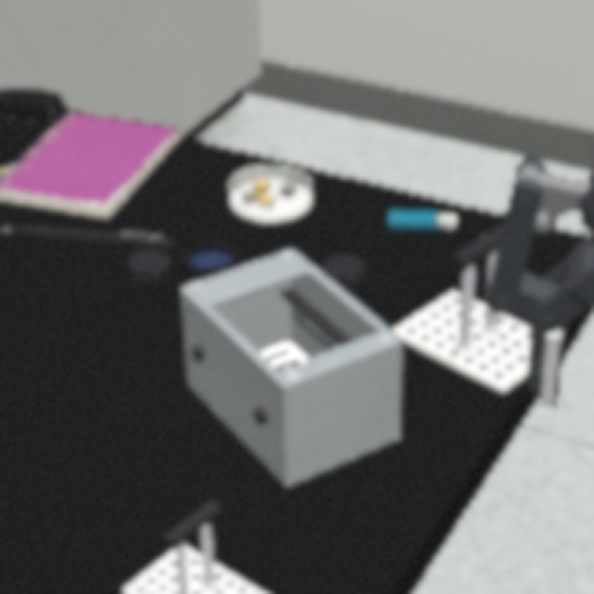

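```bash
python3 - <<'E'
from h import *
p=dict(np.load('top0.npz'));print(cam(p)[2])
for uv in [(275,200),(330,235),(308,270),(252,238)]: print(uv,onplane(p,uv,.08))
for uv in [(307,156),(352,163),(348,199),(300,190)]: print(uv,onplane(p,uv,.005))
for uv in [(332,156),(329,183)]: print(uv,onplane(p,uv,.087))
p=dict(np.load('scene0.npz'))
for uv in [(303,156),(320,170)]: pass
for uv in [(283,214),(312,265),(279,279),(249,240)]: print(uv,onplane(p,uv,.08))
E
```

```text
[[-0.02729584 -0.99941109  0.02079441]
 [-0.98415771  0.0232221  -0.17576787]
 [ 0.17518146 -0.02526271 -0.98421199]]
(275, 200) [[ 0.41834675 -0.23915485  0.08      ]]
(330, 235) [[ 0.34701435 -0.3436821   0.08      ]]
(308, 270) [[ 0.28106331 -0.29870202  0.08      ]]
(252, 238) [[ 0.34494125 -0.19314393  0.08      ]]
(307, 156) [[ 0.52785052 -0.31091567  0.005     ]]
(352, 163) [[ 0.5102015  -0.40717009  0.005     ]]
(348, 199) [[ 0.43160761 -0.39452608  0.005     ]]
(300, 190) [[ 0.45343731 -0.29335113  0.005     ]]
(332, 156) [[ 0.50286288 -0.35375777  0.087     ]]
(329, 183) [[ 0.44836673 -0.34541685  0.087     ]]
(283, 214) [[ 0.41440824 -0.2426549   0.08      ]]
(312, 265) [[ 0.27734426 -0.37823206  0.08      ]]
(279, 279) [[ 0.21235723 -0.34160158  0.08      ]]
(249, 240) [[ 0.29317917 -0.22719016  0.08      ]]
```

```bash
cat > fit.py <<'E'
from h import *
from scipy.optimize import minimize
from scipy.ndimage import map_coordinates, gaussian_filter
def seg(a,b,n=60): 
    t=np.linspace(.06,.94,n)[:,None];return np.array(a)*(1-t)+np.array(b)*t
def rect(x0,x1,y0,y1,z): # ccw, outward normal
    c=[(x0,y0,z),(x1,y0,z),(x1,y1,z),(x0,y1,z)];nn=[(0,-1,0),(1,0,0),(0,1,0),(-1,0,0)]
    return [(seg(c[i],c[(i+1)%4]),nn[i]) for i in range(4)]
def place(P,q):
    c,s=np.cos(q[2]),np.sin(q[2]);M=np.array([[c,-s,0],[s,c,0],[0,0,1]])
    return P@M.T+np.array([q[0],q[1],0])
def edgecost(p,edges,q,d=.0025):
    img=p['g'];tot=0
    for P,n,w in edges:
        n=np.array(n)*d
        a=proj(p,place(P-n,q));b=proj(p,place(P+n,q))
        va=map_coordinates(img,[a[:,1],a[:,0]],order=1);vb=map_coordinates(img,[b[:,1],b[:,0]],order=1)
        tot+=w*np.mean(np.clip(va-vb,-60,60))
    return -tot
def prep(p): p['g']=cv2.cvtColor(p['img'],cv2.COLOR_RGB2GRAY).astype(float);return p
def fit(p,edges,q0,d=.0025):
    best=None
    for dx in (-.006,0,.006):
     for dy in (-.006,0,.006):
      for da in (-.06,0,.06):
        r=minimize(lambda q:edgecost(p,edges,q,d),np.array(q0)+[dx,dy,da],method='Nelder-Mead',options=dict(initial_simplex=np.array(q0)+[dx,dy,da]+np.array([[0,0,0],[.004,0,0],[0,.004,0],[0,0,.05]]),xatol=1e-5,fatol=1e-3))
        if best is None or r.fun<best.fun: best=r
    return best.x,best.fun
BOX=[(P,n,1) for P,n in rect(-.067,.063,-.044,.044,.08)]+[(P,n,-1) for P,n in rect(-.051,.035,-.038,.038,.08)]
PL=[(P,n,1) for P,n in rect(-.05,.05,-.035,.035,.005)]
if __name__=='__main__':
  for n in ['top','scene']:
    p=prep(dict(np.load(n+'0.npz')))
    for nm,E,q0 in [('box',BOX,(.348,-.268,.98)),('boxflip',BOX,(.348,-.268,.98-np.pi)),('plate',PL,(.48,-.35,1.286))]:
        q,f=fit(p,E,q0);print(n,nm,np.round(q,4),round(f,1))
        if nm=='boxflip':continue
        im=cv2.resize(p['img'],None,fx=4,fy=4,interpolation=cv2.INTER_CUBIC)
        for P,nn,w in E:
            for u in proj(p,place(P,q)): cv2.circle(im,tuple(((u+.5)*4-.5).round().astype(int)),1,(255,0,0),-1)
        c=(proj(p,place(np.zeros((1,3)),q))[0]*4).astype(int)
        cv2.imwrite(f'pics/fit_{n}_{nm}.png',im[max(0,c[1]-200):c[1]+200,max(0,c[0]-200):c[0]+200,::-1])
E
python3 fit.py; cd pics; python3 -c "
import cv2,numpy as np
a=[cv2.resize(cv2.imread(f'fit_{n}_{m}.png'),(400,300)) for n in('top','scene') for m in ('box','plate')]
cv2.imwrite('fits0.png',np.vstack([np.hstack(a[:2]),np.hstack(a[2:])]))"
```

```text
top box [ 0.3502 -0.2677  1.0651] -346.2
top boxflip [ 0.3499 -0.268  -2.098 ] -353.7
top plate [ 0.4817 -0.3497  1.2822] -227.9
scene box [ 0.3494 -0.2656  1.0524] -287.5
scene boxflip [ 0.3475 -0.269  -2.0924] -238.1
scene plate [ 0.4776 -0.3492  1.2862] -171.1
```

View pics/fits0.png

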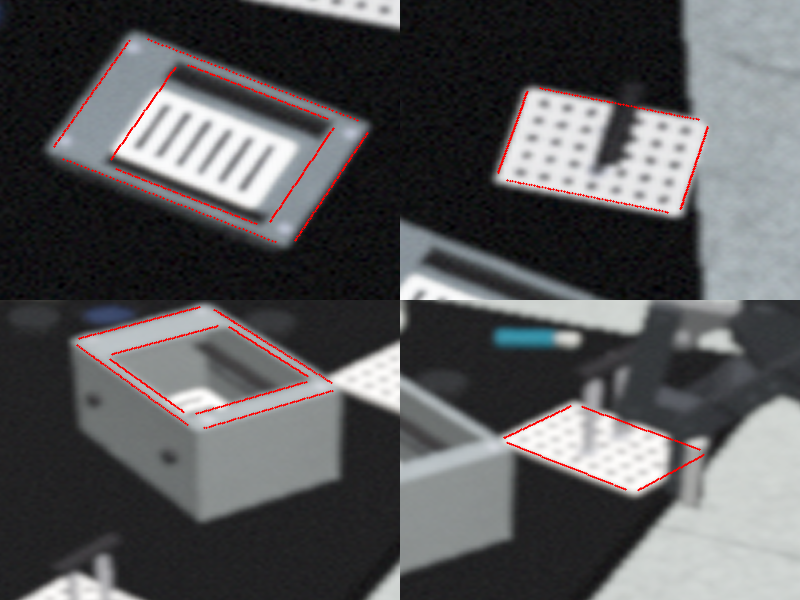

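```bash
python3 - <<'E'
from h import *
from fit import place
qb=np.array([.350,-.2675,1.062]);qp=np.array([.4817,-.3497,1.283])
for n in ['top','scene']:
    p=dict(np.load(n+'0.npz'));uv,X=cloud(p)
    c,s=np.cos(qb[2]),np.sin(qb[2]);L=(X[:,:2]-qb[:2])@np.array([[c,-s],[s,c]])
    for y0,y1 in [(-.036,-.030),(-.024,-.01),(.030,.036)]:
        for x0,x1 in [(-.045,-.02),(-.02,.01),(.01,.03)]:
            k=(L[:,0]>x0)&(L[:,0]<x1)&(L[:,1]>y0)&(L[:,1]<y1)&(X[:,2]<.072)&(X[:,2]>-.01)
            print(n,y0,x0,k.sum(),np.percentile(X[k,2],[10,50,90]).round(4) if k.any() else '')
    # handle
    im=cv2.resize(p['img'],None,fx=4,fy=4,interpolation=cv2.INTER_CUBIC)
    for y in (-.028,.028):
      for x in(-.007,.007):
        u=proj(p,place(np.array([[x,y,.08]]),qp))[0];cv2.circle(im,tuple((u*4+1.5).astype(int)),3,(255,0,0),-1)
    u=proj(p,place(np.array([[0,0,.08]]),qp))[0];print(n,'grip px',u)
    c=(u*4).astype(int);cv2.imwrite(f'pics/hnd_{n}.png',im[c[1]-150:c[1]+250,c[0]-200:c[0]+200,::-1])
a=[cv2.imread(f'pics/hnd_{n}.png') for n in('top','scene')];cv2.imwrite('pics/hnd0.png',np.hstack(a))
E
```

```text
top -0.036 -0.045 65 [0.0061 0.0545 0.0572]
top -0.036 -0.02 77 [0.0067 0.054  0.0572]
top -0.036 0.01 49 [0.0058 0.0534 0.0573]
top -0.024 -0.045 78 [0.0225 0.025  0.0278]
top -0.024 -0.02 98 [0.0238 0.0256 0.0279]
top -0.024 0.01 66 [0.0232 0.0249 0.0274]
top 0.03 -0.045 38 [0.0536 0.0559 0.0574]
top 0.03 -0.02 47 [0.0537 0.0557 0.0578]
top 0.03 0.01 28 [0.054  0.0556 0.0573]
top grip px [330.01019444 167.35317802]
scene -0.036 -0.045 5 [0.0568 0.0641 0.0699]
scene -0.036 -0.02 30 [0.0378 0.0546 0.0571]
scene -0.036 0.01 29 [0.036  0.0538 0.0573]
scene -0.024 -0.045 0 
scene -0.024 -0.02 0 
scene -0.024 0.01 23 [0.0237 0.0251 0.0257]
scene 0.03 -0.045 0 
scene 0.03 -0.02 0 
scene 0.03 0.01 0 
scene grip px [338.56477382 211.18125458]
```

View pics/hnd0.png

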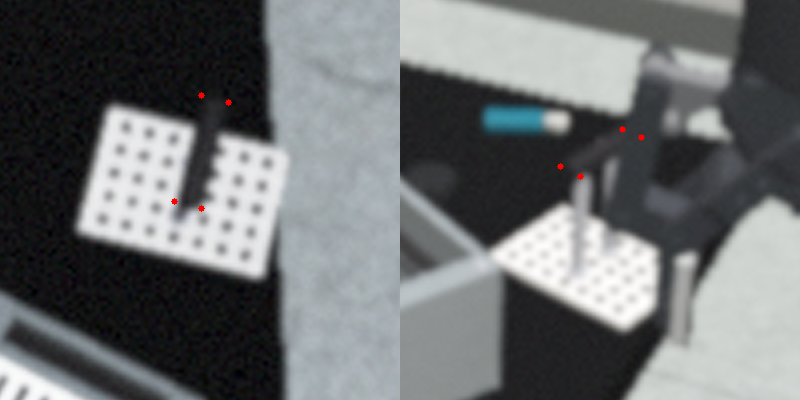

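```bash
cat > plan.py <<'E'
from h import *
BOX=np.array([.3502,-.2677,1.062]);PL=np.array([.4815,-.3497,1.283])
def tool(lean,yaw):
    u=np.array([np.cos(yaw),np.sin(yaw),0]);k=np.array([0,0,1.])
    z=np.sin(lean)*u-np.cos(lean)*k; y=-(np.cos(lean)*u+np.sin(lean)*k);x=np.cross(y,z)
    return R.from_matrix(np.c_[x,y,z])
def cur():
    s=env.get_state();q=s['orientation'];return np.array(s['tcp_pos']),R.from_quat([q[1],q[2],q[3],q[0]]),s
def rows(p0,R0,goals,jaw,pd=4,ad=1):
    """goals: list of (pos,R,n). absolute; feed-forward with rounding"""
    out=[];p,Rc=np.array(p0),R0
    for gp,gR,n in goals:
        sp,sR=p.copy(),Rc;rv=(sR.inv()*gR).as_rotvec()
        for i in range(1,n+1):
            tp=sp+(gp-sp)*i/n;tR=sR*R.from_rotvec(rv*i/n)
            t=np.round(Rc.inv().apply(tp-p),pd);a=np.round(np.degrees((Rc.inv()*tR).as_rotvec()),ad)
            p=p+Rc.apply(t);Rc=Rc*R.from_rotvec(np.radians(a));out.append([jaw]+t.tolist()+a.tolist())
    f=np.array(out).ravel();print(len(out),'rows; max t',np.abs(np.array(out)[:,1:4]).max(),'a',np.abs(np.array(out)[:,4:]).max())
    for i in range(0,len(out),10): print(','.join('%g'%(v+0) for r in out[i:i+10] for v in r))
    print('end',p.round(4))
def st():
    p,Rc,s=cur();print('t',round(s['clock'],2),'tcp',p.round(4),'q',np.round(s['joint_pos'],3),'F',np.round(s['wrist_force'],2),'M',np.round(s['ft_torque'],2),'gap',round(s['finger_gap'],4))
    z=Rc.as_matrix()[:,2];y=Rc.as_matrix()[:,1];print('lean',round(float(np.arctan2(np.hypot(z[0],z[1]),-z[2])),3),'yaw',round(float(np.arctan2(-y[1],-y[0])),3),'x-z',Rc.as_matrix()[2,0].round(3))
    return p,Rc,s
E
python3 - <<'E'
from plan import *
p,Rc,s=st()
g=tool(.7,PL[2]);G=np.array([PL[0],PL[1],.080])
pre=G+g.apply([0,0,.008-.10])
print('pre',pre)
rows(p,Rc,[(pre,g,12)],-1,3,1)
E
```

```text
t 1.2 tcp [ 0.1477 -0.5558  0.2423] q [-1.451  0.313  0.046  1.304 -0.     1.431] F [-0.33  0.01 -1.13] M [-0.07  0.04 -0.02] gap 0.0852
lean 0.0 yaw 1.831 x-z -0.0
pre [ 0.46467737 -0.40653043  0.15036548]
12 rows; max t 0.029 a 3.3
-1,0.029,-0.005,0.008,3.3,0.9,2.5,-1,0.028,-0.006,0.008,3.2,0.9,2.5,-1,0.028,-0.007,0.009,3.3,0.9,2.5,-1,0.027,-0.007,0.01,3.2,1,2.5,-1,0.027,-0.008,0.011,3.3,0.9,2.5,-1,0.027,-0.009,0.012,3.2,0.9,2.5,-1,0.026,-0.009,0.013,3.3,0.9,2.5,-1,0.025,-0.009,0.014,3.3,0.9,2.5,-1,0.024,-0.01,0.014,3.2,0.9,2.5,-1,0.024,-0.01,0.016,3.3,1,2.6
-1,0.024,-0.009,0.017,3.2,0.9,2.5,-1,0.022,-0.01,0.017,3.3,0.9,2.5
end [ 0.4645 -0.4069  0.1501]
```

>>> move_arm(deltas=[-1,0.029,-0.005,0.008,3.3,0.9,2.5,-1,0.028,-0.006,0.008,3.2,0.9,2.5,-1,0.028,-0.007,0.009,3.3,0.9,2.5,-1,0.027,-0.007,0.01,3.2,1,2.5,-1,0.027,-0.008,0.011,3.3,0.9,2.5,-1,0.027,-0.009,0.012,3.2,0.9,2.5,-1,0.026,-0.009,0.013,3.3,0.9,2.5,-1,0.025,-0.009,0.014,3.3,0.9,2.5], squeeze=90)

```text
clock: 2.2
tcp_pos: [0.3601, -0.4561, 0.1805]
orientation: [-0.231, 0.971, -0.047, 0.033]
wrist_force: [0.9, -1.1, -0.2]
finger_gap: 0.0852
```

```bash
python3 - <<'E'
from plan import *
p,Rc,s=st()
g=tool(.7,PL[2]);G=np.array([PL[0],PL[1],.080])
pre=G+g.apply([0,0,.008-.08])
rows(p,Rc,[(pre,g,6)],-1,3,1)
E
```

```text
t 2.2 tcp [ 0.3601 -0.4561  0.1805] q [-1.17   0.66   0.342  1.653  0.257  2.017] F [ 0.94 -1.07 -0.16] M [-0.35  0.12 -0.03] gap 0.0852
lean 0.472 yaw 1.485 x-z 0.043
6 rows; max t 0.017 a 2.2
-1,0.016,-0.007,0.013,2.2,0.6,1.7,-1,0.017,-0.007,0.013,2.1,0.6,1.6,-1,0.015,-0.007,0.014,2.2,0.6,1.7,-1,0.016,-0.007,0.014,2.1,0.6,1.7,-1,0.015,-0.007,0.015,2.2,0.7,1.6,-1,0.015,-0.007,0.015,2.1,0.6,1.7
end [ 0.4687 -0.3941  0.1351]
```

>>> move_arm(deltas=[-1,0.016,-0.007,0.013,2.2,0.6,1.7,-1,0.017,-0.007,0.013,2.1,0.6,1.6,-1,0.015,-0.007,0.014,2.2,0.6,1.7,-1,0.016,-0.007,0.014,2.1,0.6,1.7,-1,0.015,-0.007,0.015,2.2,0.7,1.6,-1,0.015,-0.007,0.015,2.1,0.6,1.7,-1,0,0,0,0,0,0,-1,0,0,0,0,0,0], squeeze=90)

```text
clock: 3.2
tcp_pos: [0.4674, -0.3946, 0.1355]
orientation: [-0.338, 0.93, -0.134, 0.049]
wrist_force: [-0.6, 0.9, -0.2]
finger_gap: 0.0857
```

```bash
python3 - <<'E'
from plan import *
p,Rc,s=st()
for n in ['top','scene']:
    im=imaging.read_camera(n);save(im,n+'1.png');np.savez(n+'1.npz',**im)
g=tool(.7,PL[2]);G=np.array([PL[0],PL[1],.080])
rows(p,Rc,[(G+g.apply([0,0,.008]),g,8)],-1,4,1)
a=[cv2.imread(f'pics/{n}1.png') for n in('top','scene')];cv2.imwrite('pics/b1.png',np.hstack([a[0][60:360,180:480],a[1][60:360,180:560]]))
E
```

```text
t 3.2 tcp [ 0.4674 -0.3946  0.1355] q [-1.057  0.81   0.4    1.689  0.48   2.239] F [-0.63  0.91 -0.25] M [-0.52  0.19  0.02] gap 0.0857
lean 0.698 yaw 1.285 x-z 0.001
8 rows; max t 0.0101 a 0.1
-1,0.0001,0,0.0101,0,0,0,-1,0.0001,-0.0001,0.0101,0,0,0,-1,0.0001,0,0.0101,0,0,0,-1,0.0001,-0.0001,0.0101,0.1,0,0,-1,0.0001,0,0.0101,0,0,0,-1,0.0001,0,0.0101,0,0,0.1,-1,0.0001,-0.0001,0.0101,0,0,0,-1,0.0001,0,0.01,0,0,0
end [ 0.483  -0.3448  0.0739]
```

View pics/b1.png

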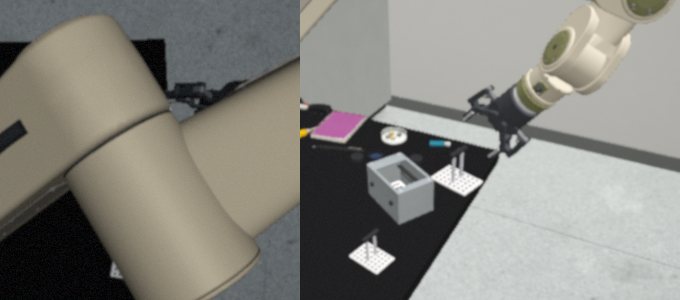

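The scene view shows the gripper to the right of and above the plate, whose bar is at about (457,152) in this mosaic. The arm blocks the top camera. I'll refit the plate and box in the scene view.

```bash
python3 - <<'E'
from fit import *
p=prep(dict(np.load('scene1.npz')))
for d in (.0015,.0025,.0035):
    print(d,'plate',fit(p,PL,(.48,-.35,1.286),d),'box',fit(p,BOX,(.35,-.267,1.06),d))
p=prep(dict(np.load('top0.npz')))
for d in (.0015,.0025,.0035):
    print(d,'plate',fit(p,PL,(.48,-.35,1.286),d),'box',fit(p,BOX,(.35,-.267,1.06),d))
E
```

```text
0.0015 plate (array([ 0.47500203, -0.34995615,  1.29587453]), np.float64(-143.64261359569124)) box (array([ 0.34998522, -0.2655222 ,  1.05374757]), np.float64(-187.66344466240156))
0.0025 plate (array([ 0.4776762 , -0.34948144,  1.2952763 ]), np.float64(-216.4399353851992)) box (array([ 0.3493787 , -0.26564783,  1.05274845]), np.float64(-287.1386242346513))
0.0035 plate (array([ 0.47844221, -0.35020585,  1.28723408]), np.float64(-230.00741588900937)) box (array([ 0.34863137, -0.26664082,  1.06102749]), np.float64(-327.568011463375))
0.0015 plate (array([ 0.480888  , -0.34938031,  1.28630033]), np.float64(-218.64319678406142)) box (array([ 0.35142321, -0.26666458,  1.05635109]), np.float64(-290.48788560135205))
0.0025 plate (array([ 0.48170415, -0.34966729,  1.28218177]), np.float64(-227.9375230347195)) box (array([ 0.35018392, -0.26772441,  1.06504847]), np.float64(-346.17529353473265))
0.0035 plate (array([ 0.48093136, -0.34967148,  1.29892431]), np.float64(-232.2434536452165)) box (array([ 0.34936025, -0.26957618,  1.0728589 ]), np.float64(-357.156223618938))
```

```bash
cat > fit2.py <<'E'
from fit import *
from scipy.optimize import least_squares
def refine(p,edges,q,iters=6,half=.008,verbose=False):
    """subpixel: per sample, profile along in-plane normal, position of max gradient (signed); LSQ"""
    q=np.array(q,float)
    offs=np.linspace(-half,half,65)
    for it in range(iters):
        A=[];b=[];res=[]
        for ei,(P,n,w) in enumerate(edges):
            n=np.array(n,float)
            prof=[]
            for o in offs:
                a=proj(p,place(P+n*o,q));prof.append(map_coordinates(p['g'],[a[:,1],a[:,0]],order=1))
            prof=np.array(prof)
            # smooth along edge
            from scipy.ndimage import uniform_filter1d,gaussian_filter1d
            prof=uniform_filter1d(prof,9,axis=1)
            g=-w*gaussian_filter1d(prof,4,axis=0,order=1)*1
            k=g.argmax(0);mx=g.max(0)
            for j in range(0,P.shape[0],3):
                if k[j] in(0,len(offs)-1) or mx[j]<1.0: continue
                lo,hi=max(0,k[j]-8),min(len(offs),k[j]+9)
                ww=np.clip(g[lo:hi,j]-.3*mx[j],0,None);o=(ww*offs[lo:hi]).sum()/ww.sum()
                c,s=np.cos(q[2]),np.sin(q[2]);nw=np.array([c*n[0]-s*n[1],s*n[0]+c*n[1]])
                r=np.array([c*P[j,0]-s*P[j,1],s*P[j,0]+c*P[j,1]]);dr=np.array([-r[1],r[0]])
                A.append([nw[0],nw[1],nw@dr*10]);b.append(o);res.append(ei)
        A=np.array(A);b=np.array(b)
        s=least_squares(lambda d:A@d-b,np.zeros(3),loss='soft_l1',f_scale=.0008).x
        q=q+s*[1,1,10]
    r=A@s-b
    if verbose: print('   n',len(b),'med|r| mm',np.round(np.median(abs(r))*1e3,2),{e:(int((np.array(res)==e).sum()),round(float(np.median(b[np.array(res)==e]))*1e3,2)) for e in set(res)})
    return q
if __name__=='__main__':
  for f in ['top0','scene0','scene1']:
    p=prep(dict(np.load(f+'.npz')))
    print(f,'box');print(refine(p,BOX,(.35,-.267,1.06),verbose=True).round(4))
    print(f,'plate');print(refine(p,PL,(.48,-.35,1.288),verbose=True).round(4))
E
python3 fit2.py
```

```text
top0 box
   n 141 med|r| mm 0.8 {0: (20, 1.26), 1: (20, 1.26), 2: (20, 0.8), 3: (20, 0.52), 4: (20, -0.84), 5: (15, -6.35), 6: (20, -0.53), 7: (6, -0.4)}
[ 0.3512 -0.2666  1.0576]
top0 plate
   n 80 med|r| mm 1.01 {0: (20, 1.49), 1: (20, 0.52), 2: (20, 1.28), 3: (20, 0.77)}
[ 0.4803 -0.3489  1.3023]
scene0 box
   n 145 med|r| mm 1.31 {0: (18, 2.37), 1: (20, 3.5), 2: (20, 0.53), 3: (20, 0.76), 4: (20, -1.26), 5: (20, -1.48), 6: (14, -1.31), 7: (13, -1.49)}
[ 0.3492 -0.2663  1.0504]
scene0 plate
   n 77 med|r| mm 2.03 {0: (18, 5.52), 1: (20, 0.87), 2: (20, 1.61), 3: (19, 5.49)}
[ 0.476  -0.3453  1.2567]
scene1 box
   n 145 med|r| mm 1.27 {0: (18, 2.25), 1: (20, 3.25), 2: (20, 0.53), 3: (20, 0.88), 4: (20, -1.26), 5: (20, -1.25), 6: (14, -1.29), 7: (13, -1.5)}
[ 0.3492 -0.2662  1.0486]
scene1 plate
   n 80 med|r| mm 3.97 {0: (20, 2.76), 1: (20, 4.08), 2: (20, 5.41), 3: (20, 3.98)}
[ 0.4791 -0.3496  1.3582]
```

```bash
cat > fit3.py <<'E'
from fit import *
def maskfit(f,ctr,th,z,size=(.1,.07),q0=(.48,-.35,1.287)):
    p=dict(np.load(f));g=cv2.cvtColor(p['img'],cv2.COLOR_RGB2GRAY)
    # orthophoto patch 0.5mm
    n=360;ax=(np.arange(n)-n/2)*.0005
    XX,YY=np.meshgrid(ax+q0[0],ax+q0[1]);u=proj(p,np.c_[XX.ravel(),YY.ravel(),np.full(n*n,z)]).astype(np.float32)
    o=cv2.remap(g,u[:,0].reshape(n,n),u[:,1].reshape(n,n),cv2.INTER_CUBIC)
    m=(o>th).astype(np.uint8)*255
    m=cv2.morphologyEx(m,cv2.MORPH_CLOSE,np.ones((21,21)))
    nl,lab,stt,cc=cv2.connectedComponentsWithStats(m)
    k=lab[n//2-30:n//2+30,n//2-30:n//2+30];k=np.bincount(k[k>0]).argmax()
    m=(lab==k).astype(np.uint8)
    # soft IoU fit of rectangle
    def cost(q):
        c,s=np.cos(q[2]),np.sin(q[2]);x=(XX-q[0])*c+(YY-q[1])*s;y=-(XX-q[0])*s+(YY-q[1])*c
        d=np.maximum(abs(x)-size[0]/2,abs(y)-size[1]/2);r=1/(1+np.exp(np.clip(d/.0005,-50,50)))
        return np.abs(r-m).sum()
    best=min((minimize(cost,np.array(q0)+[0,0,da],method='Nelder-Mead',options=dict(xatol=1e-5,fatol=.1,initial_simplex=np.array(q0)+[0,0,da]+np.array([[0,0,0],[.004,0,0],[0,.004,0],[0,0,.04]]))) for da in(-.04,0,.04)),key=lambda r:r.fun)
    cn=max(cv2.findContours(m,cv2.RETR_EXTERNAL,cv2.CHAIN_APPROX_NONE)[0],key=len)
    r=cv2.minAreaRect(cn);print(f,th,best.x.round(4),round(best.fun),'rect',np.round(np.array(r[0])*.0005-n*.00025+np.array(q0[:2]),4),np.round(np.array(r[1])*.5,1),round(np.radians(r[2]),4))
    return m
if __name__=='__main__':
  for th in(110,130,150): m=maskfit('scene1.npz',0,th,.005)
  cv2.imwrite('pics/ms.png',m*255)
  for th in(190,200,210): m=maskfit('top0.npz',0,th,.005)
  cv2.imwrite('pics/mt.png',m*255)
E
python3 fit3.py
```

```text
scene1.npz 110 [ 0.4781 -0.3501  1.264 ] 50086 rect [ 0.4798 -0.3502] [179.5 179.5] 1.5708
scene1.npz 130 [ 0.4777 -0.3495  1.2826] 45940 rect [ 0.4798 -0.3502] [179.5 179.5] 1.5708
scene1.npz 150 [ 0.4776 -0.3496  1.2862] 35121 rect [ 0.4798 -0.3502] [179.5 179.5] 1.5708
top0.npz 190 [ 0.48   -0.3498  1.2903] 4438 rect [ 0.4807 -0.3506] [101.1  71.2] 1.2917
top0.npz 200 [ 0.48   -0.3498  1.2906] 4890 rect [ 0.4804 -0.3502] [99.8 69.6] 1.2925
top0.npz 210 [ 0.48   -0.3497  1.2906] 5669 rect [ 0.4803 -0.35  ] [98.8 68.3] 1.2933
```

```bash
sed -i 's/^BOX=.*/BOX=np.array([.350,-.2664,1.054]);PL=np.array([.479,-.3497,1.288])/' plan.py; python3 - <<'E'
from plan import *
p,Rc,s=st()
g=tool(.7,PL[2]);G=np.array([PL[0],PL[1],.080])
rows(p,Rc,[(G+g.apply([0,0,.008]),g,8)],-1,4,1)
E
```

```text
t 3.3 tcp [ 0.4674 -0.3949  0.136 ] q [-1.058  0.809  0.4    1.689  0.48   2.239] F [-0.16  1.19 -0.74] M [-0.55  0.26  0.02] gap 0.0854
lean 0.697 yaw 1.285 x-z 0.002
8 rows; max t 0.0102 a 0.1
-1,-0.0002,0,0.0101,0,0,0,-1,-0.0002,0,0.0101,0,-0.1,0,-1,-0.0003,0.0001,0.0101,0.1,0,-0.1,-1,-0.0002,0,0.0102,0,0,0,-1,-0.0002,0,0.0101,0,-0.1,0,-1,-0.0001,0.0001,0.0101,0,0,0,-1,-0.0002,0,0.0101,0,0,0,-1,-0.0002,0.0001,0.0101,0.1,0,0
end [ 0.4804 -0.3448  0.0739]
```

>>> move_arm(deltas=[-1,-0.0002,0,0.0101,0,0,0,-1,-0.0002,0,0.0101,0,-0.1,0,-1,-0.0003,0,0.0101,0.1,0,-0.1,-1,-0.0002,0,0.0102,0,0,0,-1,-0.0002,0,0.0101,0,-0.1,0,-1,-0.0001,0,0.0101,0,0,0,-1,-0.0002,0,0.0101,0,0,0,-1,-0.0002,0,0.0101,0,0,0,-1,0,0,0,0,0,0,-1,0,0,0,0,0,0], squeeze=90)

```text
clock: 4.55
tcp_pos: [0.4809, -0.344, 0.0736]
orientation: [-0.339, 0.93, -0.133, 0.048]
wrist_force: [0.6, -0.0, 0.8]
finger_gap: 0.0853
```

```bash
python3 - <<'E'
from plan import *
p,Rc,s=st()
im=imaging.read_camera('scene');np.savez('scene2.npz',**im)
cv2.imwrite('pics/s2.png',cv2.resize(im['img'][130:330,220:480],None,fx=3,fy=3,interpolation=cv2.INTER_CUBIC)[:,:,::-1])
E
```

```text
t 4.55 tcp [ 0.4809 -0.344   0.0736] q [-1.002  0.789  0.202  1.49   0.506  2.289] F [ 0.62 -0.03  0.78] M [-0.57  0.2  -0.04] gap 0.0853
lean 0.7 yaw 1.287 x-z -0.001
```

View pics/s2.png

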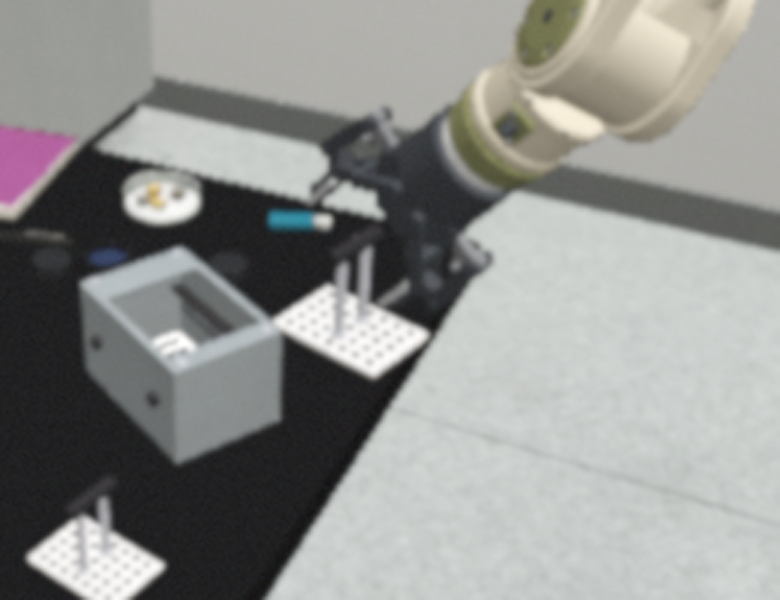

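The jaws straddle the bar, with fingertips at about (320,190) and (395,298) and the bar at (355,243). I'll close them.

>>> move_arm(deltas=[1,0,0,0,0,0,0,1,0,0,0,0,0,0,1,0,0,0,0,0,0,1,0,0,0,0,0,0,1,0,0,0,0,0,0,1,0,0,0,0,0,0,1,0,0,0,0,0,0,1,0,0,0,0,0,0], squeeze=90)

```text
clock: 5.6
tcp_pos: [0.4813, -0.3424, 0.0753]
orientation: [-0.341, 0.929, -0.133, 0.048]
wrist_force: [0.7, 3.4, 7.3]
finger_gap: 0.0111
```

```bash
python3 - <<'E'
from plan import *
p,Rc,s=st()
im=imaging.read_camera('scene');np.savez('scene3.npz',**im)
cv2.imwrite('pics/s3.png',cv2.resize(im['img'][130:330,220:480],None,fx=3,fy=3,interpolation=cv2.INTER_CUBIC)[:,:,::-1])
E
python3 -c "
from fit3 import *
maskfit('scene3.npz',0,150,.005)"
```

```text
t 5.6 tcp [ 0.4813 -0.3424  0.0753] q [-1.001  0.788  0.201  1.493  0.509  2.29 ] F [0.72 3.35 7.28] M [ 0.98 -0.14 -0.03] gap 0.0111
lean 0.703 yaw 1.286 x-z -0.001
scene3.npz 150 [ 0.478  -0.3463  1.2712] 34217 rect [ 0.4798 -0.3502] [179.5 179.5] 1.5708
```

View pics/s3.png

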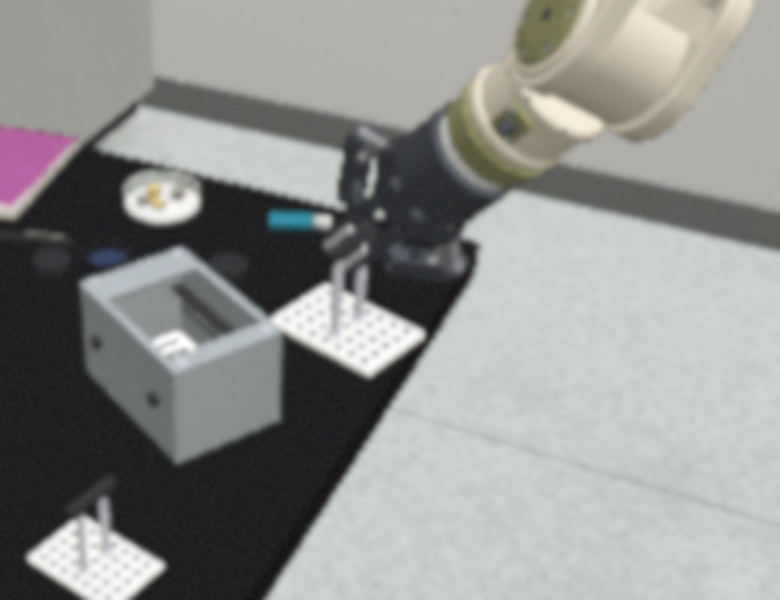

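>>> move_arm(deltas=[1,0,-0.0032,-0.0038,0,0,0,1,0,-0.0032,-0.0038,0,0,0,1,0,-0.0032,-0.0038,0,0,0,1,0,-0.0032,-0.0038,0,0,0,1,0,-0.0032,-0.0038,0,0,0,1,0,-0.0032,-0.0038,0,0,0,1,0,0,0,0,0,0,1,0,0,0,0,0,0])

```text
clock: 6.65
tcp_pos: [0.4808, -0.3438, 0.1032]
orientation: [-0.34, 0.93, -0.133, 0.048]
wrist_force: [0.0, 0.6, -2.9]
finger_gap: 0.0113
```

```bash
python3 - <<'E'
from plan import *
p,Rc,s=st()
im=imaging.read_camera('scene');np.savez('scene4.npz',**im)
cv2.imwrite('pics/s4.png',cv2.resize(im['img'][130:330,220:480],None,fx=3,fy=3,interpolation=cv2.INTER_CUBIC)[:,:,::-1])
E
```

```text
t 6.65 tcp [ 0.4808 -0.3438  0.1032] q [-1.002  0.764  0.231  1.544  0.506  2.289] F [ 0.02  0.61 -2.94] M [-0.86  0.27  0.03] gap 0.0113
lean 0.7 yaw 1.287 x-z -0.001
```

View pics/s4.png

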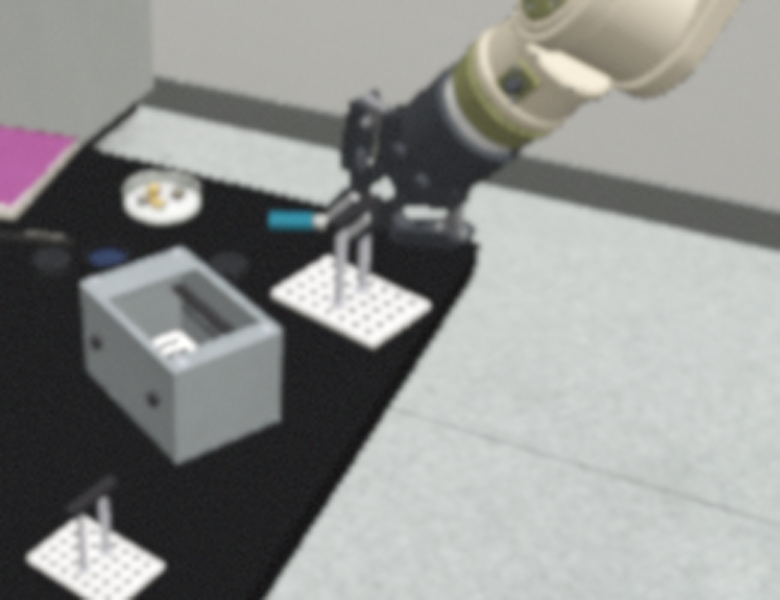

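```bash
cat > pose.py <<'E'
from plan import *
from fit import place
def platepose(p,T0,roi=None,verbose=True):
    """T0=(center of sheet top xyz, rotation) guess; full 6D refine from depth plane + white mask edges"""
    pos,Rg=T0
    uv,X=cloud(p);br=p['img'][uv[:,1],uv[:,0]].astype(int).min(1)
    L=Rg.inv().apply(X-pos)
    k=(abs(L[:,0])<.047)&(abs(L[:,1])<.032)&(abs(L[:,2])<.012)&(br>170)
    P=L[k];A=np.c_[P[:,0],P[:,1],np.ones(len(P))]
    c=np.linalg.lstsq(A,P[:,2],rcond=None)[0]
    r=P[:,2]-A@c;kk=abs(r)<.004;c=np.linalg.lstsq(A[kk],P[kk,2],rcond=None)[0]
    if verbose: print('plane n',kk.sum(),'slope x %.4f y %.4f dz %.4f resid %.4f'%(*c,r[kk].std()))
    return c
E
python3 - <<'E'
from pose import *
# baseline bias on the flat plate (scene1) and now
p=dict(np.load('scene1.npz'));platepose(p,(np.array([.4777,-.3495,.005]),R.from_euler('z',1.288)))
p=dict(np.load('scene3.npz'));platepose(p,(np.array([.4777,-.347,.005]),R.from_euler('z',1.288)))
p=dict(np.load('scene4.npz'));platepose(p,(np.array([.4777,-.349,.035]),R.from_euler('z',1.288)))
E
```

```text
plane n 570 slope x 0.0055 y -0.0039 dz 0.0008 resid 0.0013
plane n 574 slope x 0.0035 y -0.0026 dz 0.0007 resid 0.0013
plane n 572 slope x 0.0012 y 0.0005 dz -0.0013 resid 0.0011
```

```bash
python3 - <<'E'
from fit3 import *
for th in (185,200,210):
    maskfit('scene1.npz',0,th,.005); m=maskfit('scene4.npz',0,th,.033)
cv2.imwrite('pics/ms.png',m*255)
E
```

```text
scene1.npz 185 [ 0.4767 -0.3492  1.3128] 24841 rect [ 0.4798 -0.3502] [179.5 179.5] 1.5708
scene4.npz 185 [ 0.4766 -0.3482  1.3027] 2433 rect [ 0.4772 -0.3481] [104.5  75. ] 1.2907
scene1.npz 200 [ 0.4767 -0.3492  1.3125] 19604 rect [ 0.4798 -0.364 ] [152.  179.5] 1.5708
scene4.npz 200 [ 0.4766 -0.348   1.3021] 1796 rect [ 0.4771 -0.3481] [103.   73.2] 1.2907
scene1.npz 210 [ 0.4769 -0.3493  1.3078] 2230 rect [ 0.4775 -0.3495] [102.9  73.3] 1.3206
scene4.npz 210 [ 0.4768 -0.3481  1.2975] 1851 rect [ 0.4771 -0.3482] [101.9  71.9] 1.2907
```

```bash
cat >> plan.py <<'E'
# calibrated grip: tool pose at lift vs plate pose (mid)
import json,os
BOX=np.array([.3501,-.2664,1.054])
def save_grip(p,Rc,pm,Rp):
    rp=Rc.inv().apply(pm-p);rr=(Rc.inv()*Rp).as_quat();json.dump([rp.tolist(),rr.tolist()],open('grip.json','w'))
def grip():
    a,b=json.load(open('grip.json'));return np.array(a),R.from_quat(b)
def goal(xm,zm,th,ym=0.,dyaw=0.):
    """tool pose that puts plate mid at box (xm,ym,zm) tilt th (+: far edge down)"""
    Rb=R.from_euler('z',BOX[2]);Rp=R.from_euler('z',BOX[2]+dyaw)*R.from_euler('y',th)
    pm=np.array([BOX[0],BOX[1],0])+Rb.apply([xm,ym,zm]);rp,rr=grip()
    Rt=Rp*rr.inv();return pm-Rt.apply(rp),Rt
def edge(xb,zb,th): return xb-.05*np.cos(th),zb+.05*np.sin(th),th
def where(p,Rc):
    rp,rr=grip();pm=p+Rc.apply(rp);Rp=Rc*rr;Rb=R.from_euler('z',BOX[2])
    m=Rb.inv().apply(pm-np.array([BOX[0],BOX[1],0]));rel=(Rb.inv()*Rp).as_rotvec()
    b=m+(Rb.inv()*Rp).apply([.05,0,0]);a=m-(Rb.inv()*Rp).apply([.05,0,0])
    print('mid',(m*1e3).round(1),'rot',rel.round(3),'a',(a*1e3).round(1),'b',(b*1e3).round(1))
E
python3 - <<'E'
from plan import *
p,Rc,s=st()
save_grip(p,Rc,np.array([.4785,-.3484,.0305]),R.from_euler('z',1.287))
print(grip()[0],grip()[1].as_rotvec())
where(p,Rc)
up=p+[0,0,.11]
g=goal(*edge(.030,.14,.35));print(g[0])
rows(p,Rc,[(up,Rc,6),(g[0],g[1],13)],1,3,1)
E
```

```text
t 6.7 tcp [ 0.4808 -0.3438  0.1031] q [-1.002  0.764  0.231  1.544  0.506  2.289] F [-0.89  0.32 -3.16] M [-0.83  0.3  -0.01] gap 0.0111
lean 0.7 yaw 1.287 x-z -0.001
[-0.00081808  0.05064752  0.05225098] [ 1.81506712 -1.815043    0.66169332]
mid [  -7.8 -152.1   30.5] rot [0.    0.    0.233] a [ -56.5 -163.7   30.5] b [  40.8 -140.6   30.5]
[ 0.35713961 -0.25582092  0.22360102]
19 rows; max t 0.014 a 1.6
1,0,-0.012,-0.014,0,0,0,1,0,-0.012,-0.014,0,0,0,1,0,-0.011,-0.014,0,0,0,1,0,-0.012,-0.014,0,0,0,1,0,-0.012,-0.014,0,0,0,1,0,-0.012,-0.014,0,0,0,1,-0.011,-0.003,0.002,-1.5,0.5,0.9,1,-0.011,-0.004,0.002,-1.6,0.5,0.9,1,-0.011,-0.003,0.001,-1.5,0.6,0.9,1,-0.012,-0.003,0.001,-1.5,0.5,0.9
1,-0.011,-0.003,0.001,-1.6,0.5,0.9,1,-0.011,-0.003,0.001,-1.5,0.5,0.9,1,-0.012,-0.002,0.001,-1.5,0.5,0.9,1,-0.011,-0.003,0.001,-1.6,0.5,0.9,1,-0.011,-0.002,0,-1.5,0.6,0.9,1,-0.012,-0.002,0,-1.5,0.5,0.8,1,-0.012,-0.002,0,-1.6,0.5,0.9,1,-0.011,-0.002,0,-1.5,0.5,0.9,1,-0.012,-0.001,0,-1.5,0.5,0.9
end [ 0.3567 -0.256   0.2237]
```

>>> move_arm(deltas=[1,0,-0.012,-0.014,0,0,0,1,0,-0.012,-0.014,0,0,0,1,0,-0.011,-0.014,0,0,0,1,0,-0.012,-0.014,0,0,0,1,0,-0.012,-0.014,0,0,0,1,0,-0.012,-0.014,0,0,0,1,-0.011,-0.003,0.002,-1.5,0.5,0.9,1,-0.011,-0.004,0.002,-1.6,0.5,0.9,1,-0.011,-0.003,0.001,-1.5,0.6,0.9,1,-0.012,-0.003,0.001,-1.5,0.5,0.9])

```text
clock: 7.95
tcp_pos: [0.4421, -0.3164, 0.2179]
orientation: [-0.288, 0.941, -0.171, 0.048]
wrist_force: [-0.3, 0.1, -3.6]
finger_gap: 0.0114
```

```bash
python3 - <<'E'
from plan import *
p,Rc,s=st();where(p,Rc)
g=goal(*edge(.030,.14,.35))
rows(p,Rc,[(g[0],g[1],10)],1,3,1)
E
```

```text
t 7.95 tcp [ 0.4421 -0.3164  0.2179] q [-1.011  0.514  0.142  1.593  0.453  2.397] F [-0.32  0.09 -3.62] M [-0.73  0.25 -0.02] gap 0.0114
lean 0.592 yaw 1.209 x-z -0.009
mid [ -11.  -105.3  146.2] rot [-0.001  0.109  0.161] a [ -60.  -113.3  151.6] b [ 38.1 -97.4 140.8]
10 rows; max t 0.011 a 1.4
1,-0.01,-0.003,0.001,-1.4,0.5,0.8,1,-0.01,-0.002,0.001,-1.4,0.4,0.8,1,-0.01,-0.002,0.001,-1.3,0.5,0.8,1,-0.011,-0.002,0.001,-1.4,0.4,0.8,1,-0.01,-0.002,0,-1.4,0.5,0.8,1,-0.01,-0.002,0.001,-1.4,0.4,0.8,1,-0.01,-0.002,0,-1.3,0.5,0.8,1,-0.011,-0.002,0,-1.4,0.5,0.8,1,-0.01,-0.001,0,-1.4,0.4,0.8,1,-0.01,-0.002,0,-1.4,0.5,0.8
end [ 0.3577 -0.2557  0.2239]
```

>>> move_arm(deltas=[1,-0.01,-0.003,0.001,-1.4,0.5,0.8,1,-0.01,-0.002,0.001,-1.4,0.4,0.8,1,-0.01,-0.002,0.001,-1.3,0.5,0.8,1,-0.011,-0.002,0.001,-1.4,0.4,0.8,1,-0.01,-0.002,0,-1.4,0.5,0.8,1,-0.01,-0.002,0.001,-1.4,0.4,0.8])

```text
clock: 8.7
tcp_pos: [0.3911, -0.2801, 0.2209]
orientation: [-0.217, 0.95, -0.22, 0.045]
wrist_force: [-0.9, 0.1, -2.8]
finger_gap: 0.0113
```

```bash
python3 - <<'E'
from plan import *
p,Rc,s=st();where(p,Rc)
g=goal(*edge(.030,.14,.35))
rows(p,Rc,[(g[0],g[1],4)],1,4,1)
E
```

```text
t 8.7 tcp [ 0.3911 -0.2801  0.2209] q [-1.015  0.295 -0.113  1.42   0.369  2.533] F [-0.88  0.12 -2.77] M [-0.51  0.23 -0.  ] gap 0.0113
lean 0.447 yaw 1.114 x-z -0.01
mid [-14.8 -42.4 151.9] rot [0.    0.254 0.065] a [-63.1 -45.6 164.5] b [ 33.5 -39.2 139.4]
4 rows; max t 0.0104 a 1.4
1,-0.0103,-0.0018,0.0002,-1.4,0.5,0.8,1,-0.0103,-0.0017,0.0001,-1.3,0.4,0.8,1,-0.0103,-0.0016,0,-1.4,0.5,0.8,1,-0.0104,-0.0014,-0.0001,-1.4,0.5,0.8
end [ 0.3572 -0.2558  0.2236]
```

>>> move_arm(deltas=[1,-0.01,-0.0018,0,-1.4,0.5,0.8,1,-0.01,-0.0017,0,-1.3,0.4,0.8,1,-0.01,-0.0016,0,-1.4,0.5,0.8,1,-0.0065,-0.001,0,-0.8,0.3,0.4,1,0,0,0,0,0,0,1,0,0,0,0,0,0])

```text
clock: 9.45
tcp_pos: [0.3617, -0.2591, 0.2225]
orientation: [-0.174, 0.952, -0.247, 0.044]
wrist_force: [-0.1, -0.2, -2.9]
finger_gap: 0.0114
```

```bash
python3 - <<'E'
from plan import *
p,Rc,s=st();where(p,Rc)
for n in ['scene','top']:
    im=imaging.read_camera(n);np.savez(n+'5.npz',**im);save(im,n+'5.png')
im=np.load('scene5.npz')['img']
a=cv2.resize(im[150:300,200:400],None,fx=4,fy=4,interpolation=cv2.INTER_CUBIC)[:,:,::-1]
cv2.imwrite('pics/s5.png',a)
E
```

```text
t 9.45 tcp [ 0.3617 -0.2591  0.2225] q [-1.012  0.173 -0.239  1.342  0.314  2.609] F [-0.13 -0.24 -2.91] M [-0.36  0.23 -0.01] gap 0.0114
lean 0.361 yaw 1.062 x-z -0.002
mid [-16.9  -5.8 155.7] rot [-0.001  0.339  0.009] a [-64.   -6.2 172.4] b [ 30.3  -5.3 139.1]
```

View pics/s5.png

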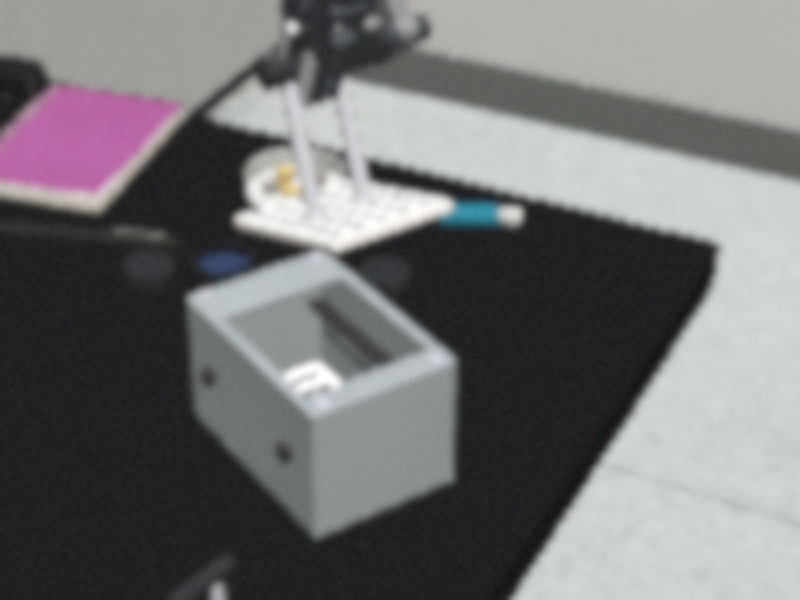

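View pics/top5.png

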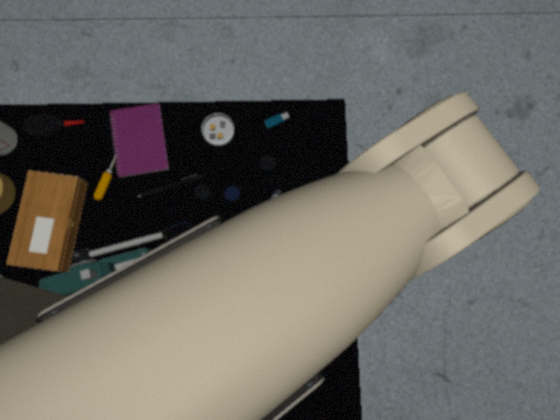

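```bash
cat > ov.py <<'E'
from plan import *
import sys
def overlay(f,p,Rc,out,off=None,k=5):
    im=dict(np.load(f));rp,rr=grip();pm=p+Rc.apply(rp);Rp=Rc*rr
    c=np.array([[-.05,-.035],[.05,-.035],[.05,.035],[-.05,.035]])
    t=np.linspace(0,1,40)
    L=np.vstack([c[i]*(1-t)[:,None]+c[(i+1)%4]*t[:,None] for i in range(4)]);L=np.c_[L,np.full(len(L),.0025)]
    W=pm+Rp.apply(L)
    u=proj(im,W);bx=np.array([[-.067,-.044],[.063,-.044],[.063,.044],[-.067,.044]]);bo=np.array([[-.051,-.038],[.035,-.038],[.035,.038],[-.051,.038]])
    Rb=R.from_euler('z',BOX[2]);
    B=np.vstack([q[i]*(1-t)[:,None]+q[(i+1)%4]*t[:,None] for q in(bx,bo) for i in range(4)]);ub=proj(im,Rb.apply(np.c_[B,np.full(len(B),.08)])+[BOX[0],BOX[1],0])
    big=cv2.resize(im['img'],None,fx=k,fy=k,interpolation=cv2.INTER_CUBIC)[:,:,::-1].copy()
    for q,col in((u,(0,0,255)),(ub,(0,255,0))):
        for a in q: cv2.circle(big,tuple(((a+.5)*k-.5).round().astype(int)),1,col,-1)
    cx,cy=(ub.mean(0)*k).astype(int);cv2.imwrite(out,big[max(0,cy-380):cy+220,cx-350:cx+350])
    return im
E
python3 - <<'E'
from ov import *
p,Rc,s=cur()
im=overlay('scene5.npz',p,Rc,'pics/o5.png')
g=goal(*edge(.030,.14,.35));rows(p,Rc,[(g[0],g[1],2)],1,4,1)
from pose import platepose
rp,rr=grip();Rp=Rc*rr;platepose(im,(p+Rc.apply(rp)+Rp.apply([0,0,.0025]),Rp))
E
```

```text
2 rows; max t 0.0028 a 0.3
1,-0.0028,-0.0006,-0.0004,-0.3,0.1,0.2,1,-0.0028,-0.0005,-0.0005,-0.3,0.1,0.2
end [ 0.3571 -0.2558  0.2236]
plane n 335 slope x 0.0006 y -0.0021 dz 0.0009 resid 0.0008
```

View pics/o5.png

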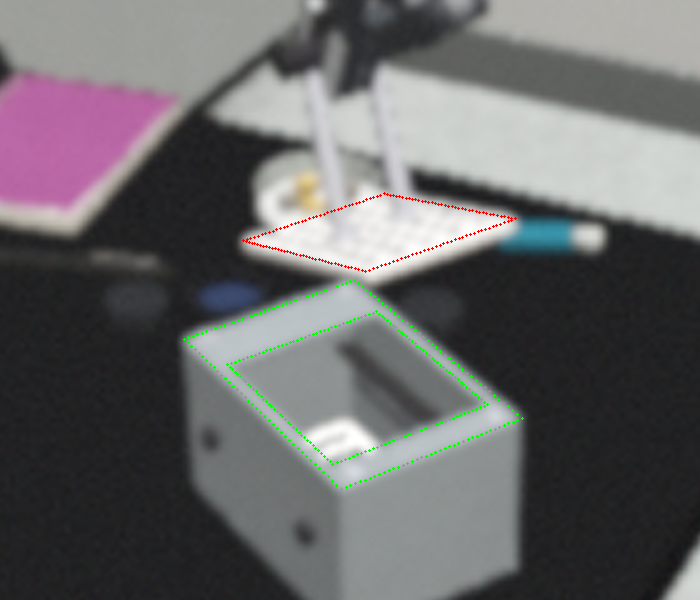

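The overlay shows the predicted plate outline (red) and box outline (green) both on the image to within about a pixel. Next is the descent.

```bash
python3 - <<'E'
from plan import *
p,Rc,s=cur()
g=goal(*edge(.030,.14,.35));h=goal(*edge(.029,.095,.35));rows(p,Rc,[(g[0],g[1],2),(h[0],h[1],6)],1,4,1)
E
```

```text
8 rows; max t 0.007 a 0.3
1,-0.0028,-0.0006,-0.0004,-0.3,0.1,0.2,1,-0.0028,-0.0005,-0.0005,-0.3,0.1,0.2,1,0,0.0027,0.007,0,0,0,1,0,0.0028,0.007,0,0,0,1,0,0.0027,0.007,0,0,0,1,0,0.0027,0.0069,0,0,0,1,0,0.0028,0.007,0,0,0,1,0.0001,0.0027,0.007,0,0,0
end [ 0.3567 -0.2567  0.1786]
```

>>> move_arm(deltas=[1,-0.0028,-0.0006,-0.0004,-0.3,0.1,0.2,1,-0.0028,-0.0005,-0.0005,-0.3,0.1,0.2,1,0,0.0027,0.007,0,0,0,1,0,0.0028,0.007,0,0,0,1,0,0.0027,0.007,0,0,0,1,0,0.0027,0.007,0,0,0,1,0,0.0028,0.007,0,0,0,1,0,0.0027,0.007,0,0,0,1,0,0,0,0,0,0,1,0,0,0,0,0,0])

```text
clock: 10.8
tcp_pos: [0.3565, -0.2564, 0.1788]
orientation: [-0.169, 0.952, -0.251, 0.044]
wrist_force: [0.0, 0.2, -2.7]
finger_gap: 0.0113
```

```bash
cat > look.py <<'E'
from ov import *
import sys
n=sys.argv[1]
p,Rc,s=st();where(p,Rc)
im=imaging.read_camera('scene');np.savez(f'scene{n}.npz',**im)
im=overlay(f'scene{n}.npz',p,Rc,f'pics/o{n}.png')
from pose import platepose
rp,rr=grip();Rp=Rc*rr
try: platepose(im,(p+Rc.apply(rp)+Rp.apply([0,0,.0025]),Rp))
except Exception as e: print(e)
E
python3 look.py 6; python3 - <<'E'
from plan import *
p,Rc,s=cur()
a=goal(*edge(.029,.0615,.35));b=goal(*edge(.052,.0615,.35))
rows(p,Rc,[(a[0],a[1],8)],1,4,1)
E
```

```text
t 10.8 tcp [ 0.3565 -0.2564  0.1788] q [-1.014  0.184 -0.334  1.228  0.306  2.617] F [ 0.01  0.2  -2.71] M [-0.38  0.21  0.02] gap 0.0113
lean 0.351 yaw 1.054 x-z -0.001
mid [-17.8   0.3 112.3] rot [-0.     0.349  0.001] a [-64.7   0.2 129.4] b [29.2  0.3 95.2]
plane n 356 slope x 0.0015 y -0.0012 dz 0.0008 resid 0.0009
8 rows; max t 0.004 a 0.0
1,0,0.0015,0.004,0,0,0,1,0.0001,0.0014,0.0039,0,0,0,1,0,0.0015,0.004,0,0,0,1,0,0.0015,0.004,0,0,0,1,0,0.0014,0.0039,0,0,0,1,0.0001,0.0015,0.004,0,0,0,1,0,0.0015,0.0039,0,0,0,1,0,0.0014,0.004,0,0,0
end [ 0.3566 -0.2567  0.1451]
```

View pics/o6.png

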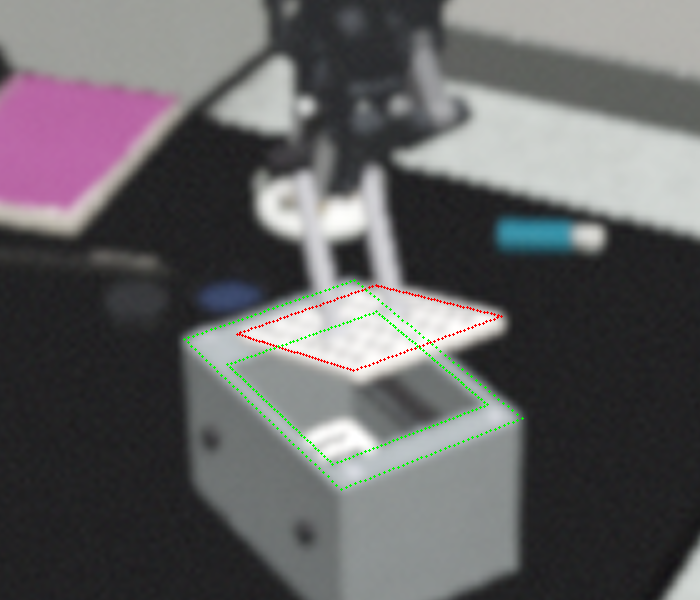

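Plate and overlay still agree at (238..503, 285..372). I'll go down through the opening.

>>> move_arm(deltas=[1,0,0.0015,0.004,0,0,0,1,0,0.0015,0.004,0,0,0,1,0,0.0015,0.004,0,0,0,1,0,0.0015,0.004,0,0,0,1,0,0.0014,0.004,0,0,0,1,0,0.0014,0.004,0,0,0,1,0,0.0015,0.004,0,0,0,1,0,0.0014,0.004,0,0,0,1,0,0,0,0,0,0])

```text
clock: 11.98
tcp_pos: [0.3562, -0.256, 0.1443]
orientation: [-0.169, 0.952, -0.251, 0.044]
wrist_force: [-0.1, 0.2, -3.5]
finger_gap: 0.0113
```

```bash
python3 look.py 7; python3 - <<'E'
from plan import *
p,Rc,s=cur()
b=goal(*edge(.052,.0615,.35))
rows(p,Rc,[(b[0],b[1],7)],1,4,1)
E
```

```text
t 11.97 tcp [ 0.3562 -0.256   0.1443] q [-1.014  0.212 -0.39   1.144  0.306  2.617] F [-0.05  0.16 -3.55] M [-0.38  0.19 -0.  ] gap 0.0113
lean 0.351 yaw 1.054 x-z -0.002
mid [-17.5   0.7  77.8] rot [0.001 0.349 0.001] a [-64.5   0.7  94.9] b [29.5  0.8 60.7]
plane n 364 slope x -0.0004 y -0.0021 dz 0.0008 resid 0.0010
7 rows; max t 0.0031 a 0.1
1,0.0001,-0.0031,0.001,0,0,0,1,0.0001,-0.003,0.0011,0,0,0,1,0,-0.0031,0.001,0,0,0,1,0.0001,-0.0031,0.001,0,0,0,1,0.0001,-0.0031,0.0011,0,0,0,1,0.0001,-0.003,0.001,0,0,0,1,0,-0.0031,0.001,-0.1,0,0
end [ 0.368  -0.2367  0.1451]
```

View pics/o7.png

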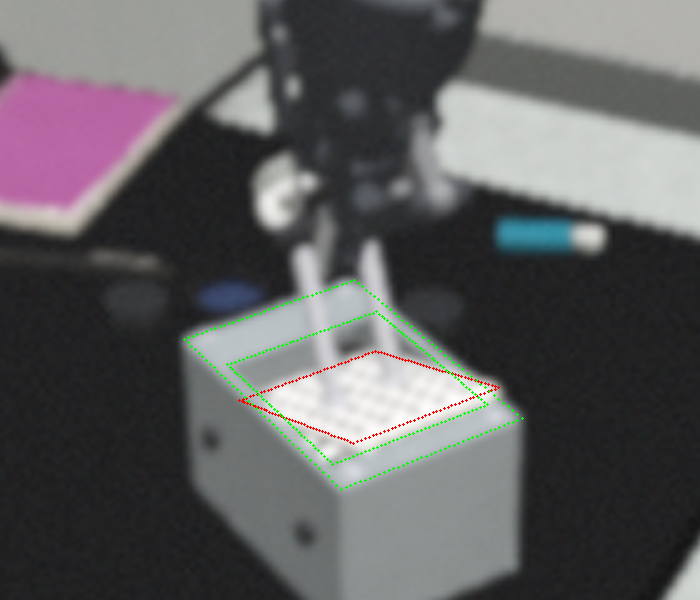

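```bash
cat > inpl.py <<'E'
from plan import *
import sys
from scipy.ndimage import gaussian_filter1d
# edge offsets of sheet top in the predicted plate frame
def offs(f,p,Rc,out=None):
    im=dict(np.load(f));g=cv2.cvtColor(im['img'],cv2.COLOR_RGB2GRAY)
    rp,rr=grip();pm=p+Rc.apply(rp);Rp=Rc*rr
    xs=np.arange(-.065,.0651,.0005);ys=np.arange(-.05,.0501,.0005);XX,YY=np.meshgrid(xs,ys)
    W=pm+Rp.apply(np.c_[XX.ravel(),YY.ravel(),np.full(XX.size,.0025)]);u=proj(im,W).astype(np.float32)
    o=cv2.remap(g,u[:,0].reshape(XX.shape),u[:,1].reshape(XX.shape),cv2.INTER_CUBIC)
    if out: 
        v=cv2.cvtColor(o,cv2.COLOR_GRAY2BGR);cv2.rectangle(v,(30,30),(230,170),(0,0,255),1);cv2.imwrite(out,cv2.resize(v,None,fx=2.5,fy=2.5)[::-1])
    return o
if __name__=='__main__':
    p,Rc,s=cur();offs(sys.argv[1],p,Rc,sys.argv[2])
E
python3 inpl.py scene7.npz pics/i7.png
```

```text
(no output)
```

View pics/i7.png

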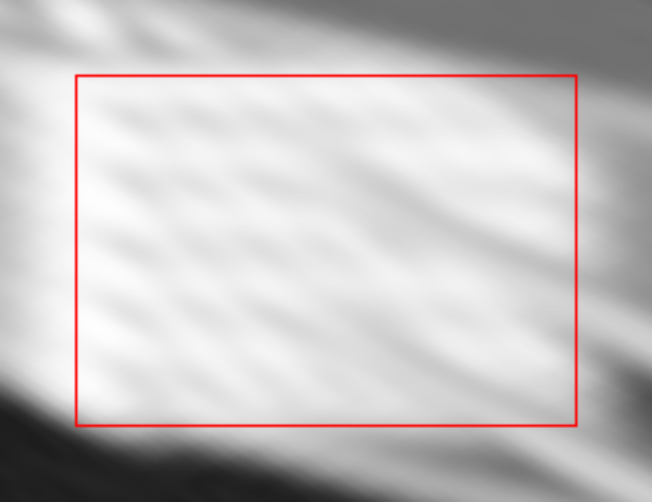

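>>> move_arm(deltas=[1,0.0001,-0.0031,0.001,0,0,0,1,0.0001,-0.003,0.001,0,0,0,1,0,-0.003,0.001,0,0,0,1,0.0001,-0.003,0.001,0,0,0,1,0.0001,-0.003,0.001,0,0,0])

```text
clock: 12.65
tcp_pos: [0.3647, -0.2424, 0.1451]
orientation: [-0.169, 0.952, -0.251, 0.044]
wrist_force: [0.3, 0.9, -2.4]
finger_gap: 0.0113
```

```bash
python3 - <<'E'
from plan import *
p,Rc,s=st();where(p,Rc)
b=goal(*edge(.052,.0615,.35))
rows(p,Rc,[(b[0],b[1],2)],1,4,1)
E
```

```text
t 12.65 tcp [ 0.3647 -0.2424  0.1451] q [-0.982  0.2   -0.402  1.133  0.312  2.65 ] F [ 0.35  0.88 -2.37] M [-0.44  0.24 -0.03] gap 0.0113
lean 0.351 yaw 1.054 x-z -0.001
mid [-1.5  0.  78.7] rot [0.    0.349 0.001] a [-48.5  -0.   95.8] b [45.5  0.1 61.6]
2 rows; max t 0.0031 a 0.0
1,0,-0.0031,0.0011,0,0,0,1,0.0001,-0.0031,0.0012,0,0,0
end [ 0.3681 -0.2367  0.1451]
```

>>> move_arm(deltas=[1,0,-0.0033,0.0012,0,0,0,1,0,-0.0033,0.0012,0,0,0,1,0,0,0,0,0,0])

```text
clock: 13.02
tcp_pos: [0.3681, -0.2362, 0.1451]
orientation: [-0.169, 0.952, -0.251, 0.044]
wrist_force: [0.2, -0.4, -2.3]
finger_gap: 0.011
```

```bash
python3 look.py 8; python3 - <<'E'
from plan import *
p,Rc,s=cur()
G=[]
for th in np.linspace(.35,0,6)[1:]:
    b=goal(*edge(.053,.0615,th));G.append((b[0],b[1],3))
rows(p,Rc,G,1,4,1)
E
```

```text
t 13.03 tcp [ 0.3681 -0.2362  0.1451] q [-0.968  0.195 -0.408  1.128  0.314  2.664] F [ 0.2  -0.35 -2.25] M [-0.3   0.2   0.04] gap 0.011
lean 0.351 yaw 1.055 x-z -0.001
mid [ 5.5  0.1 78.6] rot [0.    0.349 0.001] a [-41.4   0.1  95.7] b [52.5  0.2 61.5]
plane n 336 slope x 0.0240 y -0.0029 dz 0.0013 resid 0.0017
15 rows; max t 0.002 a 1.4
1,0,0.0018,-0.0001,1.3,0,0,1,0,0.0017,-0.0002,1.4,0,0,1,0.0001,0.0017,-0.0002,1.3,0,0,1,0,0.002,-0.0002,1.3,0,0,1,0,0.002,-0.0003,1.4,0,0,1,0,0.002,-0.0003,1.3,0,0,1,0,0.002,-0.0002,1.3,0,0,1,0,0.0019,-0.0003,1.4,0,0,1,0,0.002,-0.0003,1.3,0,0,1,0,0.002,-0.0002,1.3,0,0
1,0,0.0019,-0.0003,1.4,0,0,1,0,0.002,-0.0003,1.3,0,0,1,0,0.002,-0.0002,1.3,0,0,1,0,0.002,-0.0003,1.4,0,0,1,0,0.0019,-0.0003,1.3,0,0
end [ 0.3549 -0.2598  0.1341]
```

View pics/o8.png

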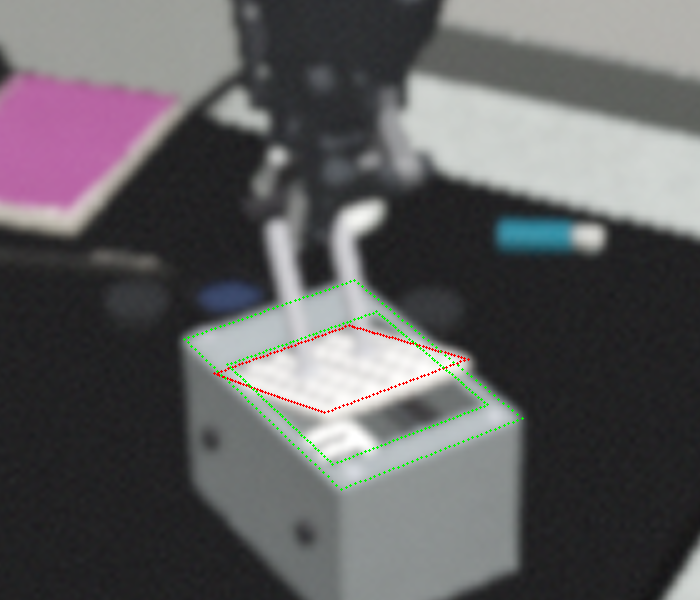

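The lower edge is tucked under the wide rim and the near edge is still up, with the bottom corner at (325,412). Now I'll lower the near edge.

>>> move_arm(deltas=[1,0,0.0018,-0.0001,1.3,0,0,1,0,0.0017,-0.0002,1.4,0,0,1,0,0.0018,-0.0002,1.3,0,0,1,0,0.002,-0.0002,1.3,0,0,1,0,0.002,-0.0003,1.4,0,0,1,0,0.002,-0.0003,1.3,0,0,1,0,0.002,-0.0002,1.3,0,0])

```text
clock: 13.95
tcp_pos: [0.3617, -0.2479, 0.141]
orientation: [-0.246, 0.935, -0.247, 0.064]
wrist_force: [-0.5, -0.8, -2.6]
finger_gap: 0.0113
```

```bash
python3 look.py 9; python3 - <<'E'
from plan import *
p,Rc,s=cur()
b=goal(*edge(.053,.0615,0));c=goal(*edge(.053,.0615,.08))
rows(p,Rc,[(c[0],c[1],4),(b[0],b[1],4)],1,4,1)
E
```

```text
t 13.95 tcp [ 0.3617 -0.2479  0.141 ] q [-1.076  0.286 -0.363  1.214  0.43   2.518] F [-0.52 -0.82 -2.63] M [-0.56  0.34 -0.03] gap 0.0113
lean 0.515 yaw 1.054 x-z -0.001
mid [ 3.5 -0.1 70.6] rot [0.    0.186 0.   ] a [-45.7  -0.1  79.8] b [52.6 -0.  61.3]
plane n 502 slope x 0.0044 y -0.0041 dz 0.0007 resid 0.0011
8 rows; max t 0.002 a 1.5
1,0,0.002,-0.0002,1.5,0,0,1,0,0.002,-0.0003,1.5,0,0,1,0,0.002,-0.0004,1.5,0,0,1,0,0.002,-0.0004,1.5,0,0,1,0,0.0017,-0.0002,1.1,0,0,1,0,0.0017,-0.0002,1.2,0,0,1,0,0.0017,-0.0002,1.1,0,0,1,0,0.0017,-0.0003,1.2,0,0
end [ 0.3548 -0.2598  0.1341]
```

View pics/o9.png

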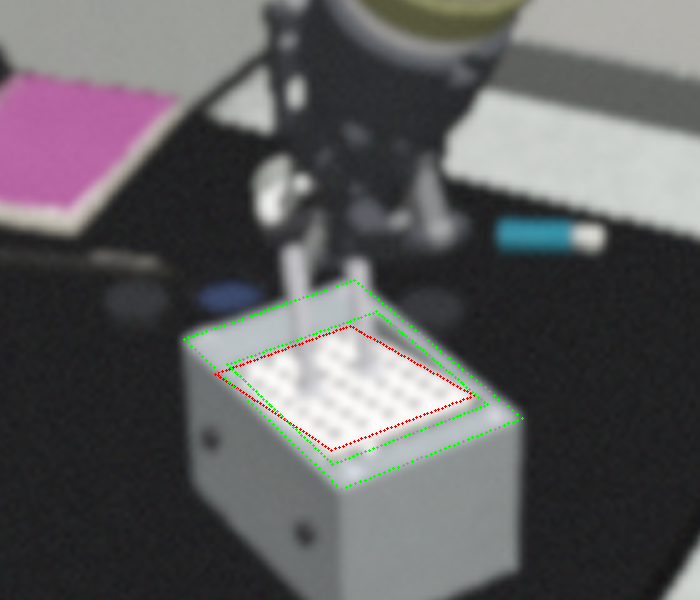

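```bash
python3 inpl.py scene9.npz pics/i9.png
```

```text
(no output)
```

View pics/i9.png

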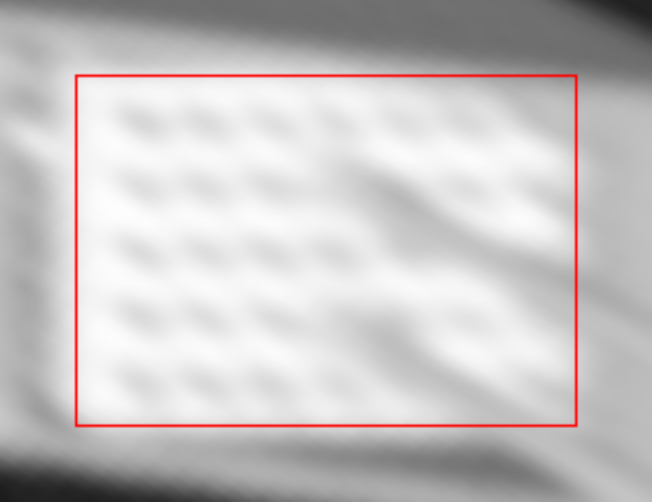

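>>> move_arm(deltas=[1,0,0.002,-0.0002,1.5,0,0,1,0,0.002,-0.0003,1.5,0,0,1,0,0.002,-0.0004,1.5,0,0,1,0,0.002,-0.0004,1.5,0,0,1,0,0.0017,-0.0002,1.1,0,0])

```text
clock: 14.62
tcp_pos: [0.3572, -0.2557, 0.1369]
orientation: [-0.304, 0.918, -0.243, 0.079]
wrist_force: [-0.0, 0.3, -2.8]
finger_gap: 0.0113
```

```bash
python3 - <<'E'
from plan import *
p,Rc,s=st();where(p,Rc)
b=goal(.003,.0615,0)
rows(p,Rc,[(b[0],b[1],4)],1,4,1)
E
```

```text
t 14.62 tcp [ 0.3572 -0.2557  0.1369] q [-1.144  0.371 -0.322  1.291  0.503  2.407] F [-0.03  0.33 -2.8 ] M [-0.68  0.43  0.03] gap 0.0113
lean 0.639 yaw 1.053 x-z -0.002
mid [ 3.3  0.  64.8] rot [0.    0.062 0.   ] a [-46.6   0.   67.8] b [53.2  0.  61.7]
4 rows; max t 0.0014 a 0.9
1,0,0.0014,-0.0001,0.9,0,0,1,0,0.0013,-0.0002,0.9,0,0,1,0,0.0014,-0.0002,0.8,0,0,1,0,0.0014,-0.0002,0.9,0,0
end [ 0.3549 -0.2598  0.1341]
```

>>> move_arm(deltas=[1,0,0.0014,-0.0001,0.9,0,0,1,0,0.0013,-0.0002,0.9,0,0,1,0,0.0012,-0.0002,0.8,0,0,1,0,0,0,0,0,0,1,0,0,0,0,0,0])

```text
clock: 15.25
tcp_pos: [0.3557, -0.2583, 0.1352]
orientation: [-0.324, 0.911, -0.241, 0.085]
wrist_force: [-0.8, 0.5, -1.8]
finger_gap: 0.0117
```

```bash
python3 look.py 10; python3 inpl.py scene10.npz pics/i10.png;python3 - <<'E'
from plan import *
p,Rc,s=cur()
b=goal(.003,.0605,0)
rows(p,Rc,[(b[0],b[1],1)],1,4,1)
E
```

```text
t 15.25 tcp [ 0.3557 -0.2583  0.1352] q [-1.166  0.403 -0.306  1.319  0.525  2.367] F [-0.84  0.49 -1.84] M [-0.81  0.47 -0.01] gap 0.0117
lean 0.683 yaw 1.054 x-z -0.001
mid [ 3.4  0.  62.7] rot [0.    0.018 0.   ] a [-46.6   0.   63.6] b [53.4  0.1 61.8]
plane n 536 slope x -0.0018 y 0.0036 dz 0.0006 resid 0.0012
1 rows; max t 0.0027 a 1.0
1,0,0.0027,0.0006,1,0,0
end [ 0.3549 -0.2598  0.1331]
```

View pics/o10.png

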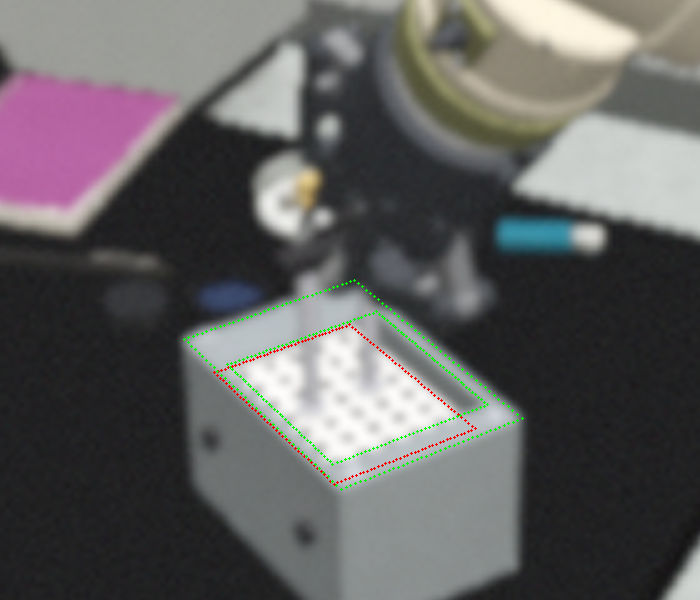

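View pics/i10.png

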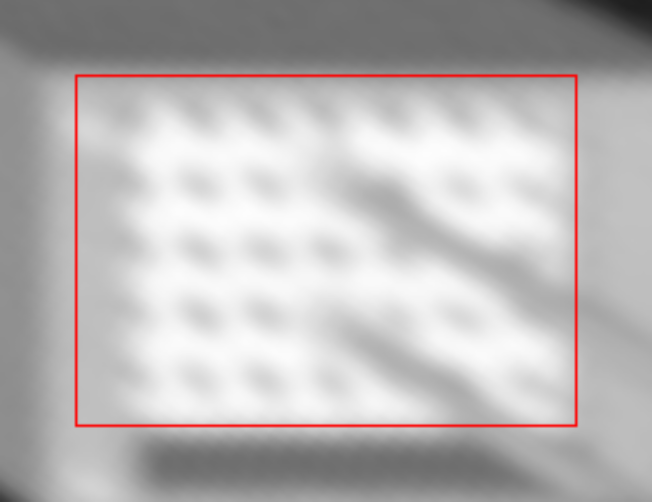

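>>> move_arm(deltas=[1,0,0.0014,0.0003,0.5,0,0,1,0,0.0013,0.0003,0.5,0,0,1,0,0,0,0,0,0,1,0,0,0,0,0,0])

```text
clock: 15.8
tcp_pos: [0.3547, -0.2599, 0.1329]
orientation: [-0.332, 0.908, -0.24, 0.087]
wrist_force: [0.5, 0.0, -3.1]
finger_gap: 0.0112
```

```bash
python3 - <<'E'
from plan import *
p,Rc,s=st();where(p,Rc)
b=goal(.003,.0595,0)
rows(p,Rc,[(b[0],b[1],1)],1,4,1)
E
```

```text
t 15.8 tcp [ 0.3547 -0.2599  0.1329] q [-1.175  0.419 -0.301  1.328  0.534  2.351] F [ 0.54  0.05 -3.06] M [-0.81  0.48  0.  ] gap 0.0112
lean 0.7 yaw 1.053 x-z -0.002
mid [ 2.9  0.1 60.3] rot [0.001 0.    0.   ] a [-47.1   0.1  60.3] b [52.9  0.1 60.3]
1 rows; max t 0.0007 a 0.0
1,0.0001,0.0004,0.0007,0,0,0
end [ 0.3549 -0.2598  0.1321]
```

>>> move_arm(deltas=[1,0,0.0006,0.0008,0,0,0,1,0,0,0,0,0,0,1,0,0.0006,0.0008,0,0,0,1,0,0,0,0,0,0])

```text
clock: 16.3
tcp_pos: [0.3548, -0.2597, 0.1309]
orientation: [-0.332, 0.908, -0.24, 0.087]
wrist_force: [-0.6, 0.1, -3.6]
finger_gap: 0.0113
```

```bash
python3 - <<'E'
from plan import *
p,Rc,s=st();where(p,Rc)
E
```

```text
t 16.3 tcp [ 0.3548 -0.2597  0.1309] q [-1.175  0.421 -0.304  1.324  0.534  2.351] F [-0.65  0.14 -3.55] M [-0.8   0.47  0.01] gap 0.0113
lean 0.7 yaw 1.054 x-z -0.001
mid [ 3.1  0.1 58.3] rot [0. 0. 0.] a [-46.9   0.1  58.3] b [53.1  0.1 58.3]
```

>>> move_arm(deltas=[1,0,0.0006,0.0008,0,0,0,1,0,0,0,0,0,0])

```text
clock: 16.55
tcp_pos: [0.3549, -0.2597, 0.1299]
orientation: [-0.332, 0.908, -0.24, 0.087]
wrist_force: [0.2, 0.8, -1.5]
finger_gap: 0.0113
```

```bash
python3 - <<'E'
from plan import *
p,Rc,s=st();where(p,Rc)
E
```

```text
t 16.55 tcp [ 0.3549 -0.2597  0.1299] q [-1.175  0.422 -0.305  1.321  0.534  2.351] F [ 0.23  0.75 -1.54] M [-0.79  0.43  0.  ] gap 0.0113
lean 0.7 yaw 1.054 x-z -0.001
mid [ 3.1  0.1 57.3] rot [0. 0. 0.] a [-46.9   0.   57.3] b [53.1  0.1 57.3]
```

>>> move_arm(deltas=[1,0,0.0003,0.0004,0,0,0,1,0,0,0,0,0,0])

```text
clock: 16.8
tcp_pos: [0.3549, -0.2598, 0.1296]
orientation: [-0.332, 0.908, -0.24, 0.087]
wrist_force: [-0.5, 0.2, -1.6]
finger_gap: 0.0111
```

>>> move_arm(deltas=[1,0,0.0003,0.0004,0,0,0,1,0,0,0,0,0,0])

```text
clock: 17.05
tcp_pos: [0.355, -0.2597, 0.1292]
orientation: [-0.332, 0.908, -0.24, 0.087]
wrist_force: [-0.5, -1.0, 0.3]
finger_gap: 0.0111
```

>>> move_arm(deltas=[1,0,0.0001,0.0001,0,0,0,1,0,0,0,0,0,0,1,0,0,0,0,0,0])

```text
clock: 17.42
tcp_pos: [0.355, -0.2597, 0.129]
orientation: [-0.332, 0.908, -0.24, 0.087]
wrist_force: [-0.3, -0.9, 1.9]
finger_gap: 0.0116
```

```bash
python3 look.py 11; python3 - <<'E'
from plan import *
p,Rc,s=st();where(p,Rc)
E
```

```text
t 17.43 tcp [ 0.355  -0.2597  0.129 ] q [-1.175  0.423 -0.306  1.319  0.534  2.351] F [-0.32 -0.93  1.93] M [-0.4   0.23 -0.06] gap 0.0116
lean 0.7 yaw 1.054 x-z -0.001
mid [ 3.1 -0.  56.4] rot [0. 0. 0.] a [-46.9  -0.   56.4] b [53.1 -0.  56.4]
plane n 434 slope x -0.0008 y -0.0004 dz 0.0006 resid 0.0011
t 17.48 tcp [ 0.355  -0.2597  0.1289] q [-1.175  0.423 -0.306  1.319  0.534  2.351] F [-0.69  0.3   1.56] M [-0.33  0.26 -0.04] gap 0.0112
lean 0.7 yaw 1.054 x-z -0.001
mid [ 3.1 -0.  56.4] rot [0. 0. 0.] a [-46.9  -0.   56.4] b [53.1 -0.  56.3]
```

View pics/o11.png

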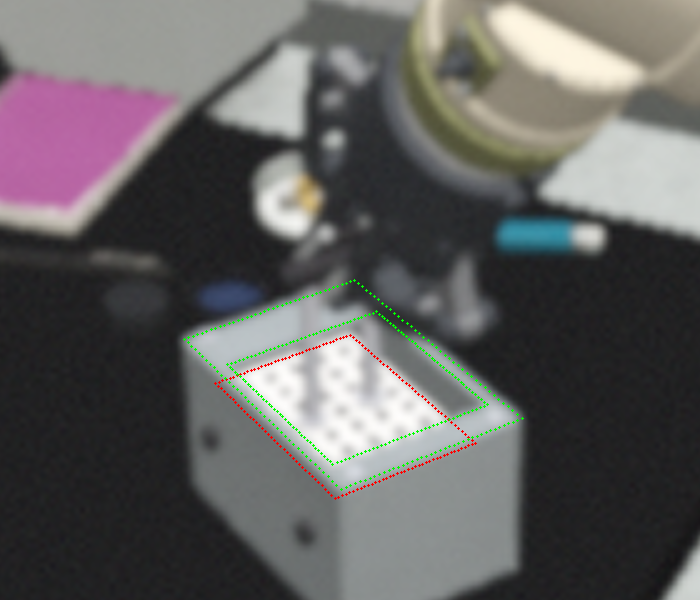

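The plate lies level and the ledges carry about 4.5 N of it. I'll ease off a little and slide toward the narrow rim.

>>> move_arm(deltas=[1,0,-0.0002,-0.0003,0,0,0,1,0,0.0011,-0.001,0,0,0,1,0,0.0012,-0.001,0,0,0,1,0,0.0011,-0.001,0,0,0,1,0,0.0012,-0.001,0,0,0])

```text
clock: 18.1
tcp_pos: [0.3518, -0.2649, 0.1292]
orientation: [-0.332, 0.908, -0.24, 0.087]
wrist_force: [1.0, 0.8, -0.3]
finger_gap: 0.011
```

```bash
python3 - <<'E'
from plan import *
p,Rc,s=st();where(p,Rc)
E
```

```text
t 18.1 tcp [ 0.3518 -0.2649  0.1292] q [-1.185  0.429 -0.296  1.328  0.529  2.341] F [ 1.    0.84 -0.33] M [-0.17  0.14  0.  ] gap 0.011
lean 0.7 yaw 1.053 x-z -0.002
mid [-2.9  0.2 56.6] rot [ 0.001 -0.     0.   ] a [-52.9   0.2  56.6] b [47.1  0.2 56.6]
```

>>> move_arm(deltas=[1,0,0.0011,-0.001,0,0,0,1,0,0.0012,-0.001,0,0,0,1,0,0,0,0,0,0])

```text
clock: 18.48
tcp_pos: [0.3502, -0.2679, 0.1293]
orientation: [-0.332, 0.908, -0.24, 0.087]
wrist_force: [-0.4, 0.6, 0.1]
finger_gap: 0.0111
```

```bash
python3 - <<'E'
from plan import *
p,Rc,s=st();where(p,Rc)
E
```

```text
t 18.48 tcp [ 0.3502 -0.2679  0.1293] q [-1.19   0.432 -0.291  1.332  0.527  2.336] F [-0.38  0.62  0.11] M [-0.25  0.3   0.06] gap 0.0111
lean 0.7 yaw 1.053 x-z -0.001
mid [-6.3  0.  56.7] rot [0.    0.001 0.   ] a [-56.3   0.   56.7] b [43.7  0.1 56.6]
```

>>> move_arm(deltas=[1,0,0.0008,-0.0006,0,0,0,1,0,0,0,0,0,0])

```text
clock: 18.73
tcp_pos: [0.3498, -0.2686, 0.1293]
orientation: [-0.332, 0.908, -0.24, 0.087]
wrist_force: [-0.0, 1.3, 0.7]
finger_gap: 0.011
```

```bash
python3 - <<'E'
from plan import *
p,Rc,s=st();where(p,Rc)
E
```

```text
t 18.73 tcp [ 0.3498 -0.2686  0.1293] q [-1.191  0.433 -0.29   1.333  0.526  2.334] F [-0.04  1.32  0.72] M [-0.23  0.26  0.  ] gap 0.011
lean 0.7 yaw 1.054 x-z -0.001
mid [-7.2  0.  56.7] rot [0. 0. 0.] a [-57.2   0.   56.7] b [42.8  0.1 56.7]
```

Going on in 0.7 to 1 mm steps to feel the pad.

>>> move_arm(deltas=[1,0,0.0006,-0.0005,0,0,0,1,0,0,0,0,0,0])

```text
clock: 18.98
tcp_pos: [0.3495, -0.2693, 0.1293]
orientation: [-0.332, 0.908, -0.24, 0.087]
wrist_force: [0.3, 1.4, 0.9]
finger_gap: 0.0112
```

```bash
python3 - <<'E'
from plan import *
p,Rc,s=st();where(p,Rc)
E
```

```text
t 18.98 tcp [ 0.3495 -0.2693  0.1293] q [-1.192  0.433 -0.289  1.334  0.526  2.333] F [0.32 1.36 0.88] M [-0.31  0.16 -0.04] gap 0.0112
lean 0.7 yaw 1.054 x-z -0.001
mid [-7.9  0.  56.7] rot [0. 0. 0.] a [-57.9   0.   56.7] b [42.1  0.1 56.7]
```

>>> move_arm(deltas=[1,0,0.0006,-0.0005,0,0,0,1,0,0,0,0,0,0])

```text
clock: 19.23
tcp_pos: [0.3491, -0.2699, 0.1293]
orientation: [-0.332, 0.908, -0.24, 0.087]
wrist_force: [-0.2, 1.3, -0.7]
finger_gap: 0.0113
```

```bash
python3 - <<'E'
from plan import *
p,Rc,s=st();where(p,Rc)
E
```

```text
t 19.23 tcp [ 0.3491 -0.2699  0.1293] q [-1.193  0.434 -0.288  1.335  0.525  2.332] F [-0.17  1.35 -0.71] M [-0.19  0.19  0.04] gap 0.0113
lean 0.7 yaw 1.054 x-z -0.001
mid [-8.6  0.1 56.7] rot [0. 0. 0.] a [-58.6   0.1  56.7] b [41.4  0.1 56.7]
```

>>> move_arm(deltas=[1,0,0.0007,-0.0006,0,0,0,1,0,0,0,0,0,0,1,0,0,0,0,0,0])

```text
clock: 19.6
tcp_pos: [0.3487, -0.2708, 0.1293]
orientation: [-0.332, 0.908, -0.24, 0.087]
wrist_force: [2.1, 2.3, 0.8]
finger_gap: 0.0111
```

```bash
python3 look.py 12
```

```text
t 19.6 tcp [ 0.3487 -0.2708  0.1293] q [-1.195  0.435 -0.286  1.336  0.525  2.33 ] F [2.07 2.34 0.85] M [-0.11  0.05  0.19] gap 0.0111
lean 0.7 yaw 1.054 x-z -0.001
mid [-9.6 -0.1 56.7] rot [-0.  0.  0.] a [-59.6  -0.1  56.7] b [40.4 -0.1 56.7]
plane n 364 slope x -0.0065 y -0.0046 dz 0.0007 resid 0.0013
```

View pics/o12.png

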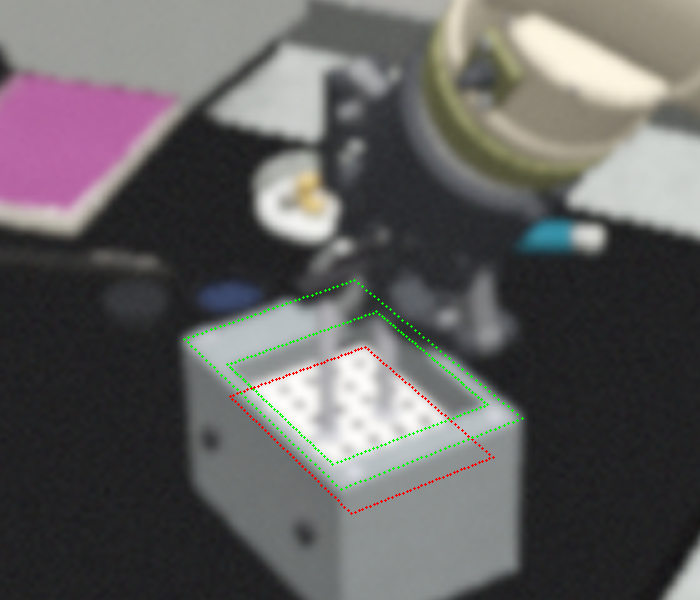

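Force along the slide rose from about 1.1 N to 3 N, so the pad is felt and the plate is home. I'll back off half a millimetre and open half-way.

>>> move_arm(deltas=[1,0,-0.0004,0.0003,0,0,0,1,0,0,0,0,0,0,0.1,0,0,0,0,0,0,0.1,0,0,0,0,0,0,0.1,0,0,0,0,0,0,0.1,0,0,0,0,0,0,0.1,0,0,0,0,0,0])

```text
clock: 20.52
tcp_pos: [0.3488, -0.2704, 0.1293]
orientation: [-0.332, 0.908, -0.24, 0.087]
wrist_force: [0.1, -0.5, -0.6]
finger_gap: 0.0384
```

```bash
python3 look.py 13
```

```text
t 20.52 tcp [ 0.3488 -0.2704  0.1293] q [-1.194  0.435 -0.287  1.336  0.525  2.331] F [ 0.13 -0.49 -0.58] M [-0.53  0.28  0.07] gap 0.0384
lean 0.7 yaw 1.054 x-z -0.001
mid [-9.2  0.  56.7] rot [0. 0. 0.] a [-59.2   0.   56.7] b [40.8  0.1 56.7]
plane n 368 slope x -0.0045 y 0.0019 dz 0.0008 resid 0.0013
```

View pics/o13.png

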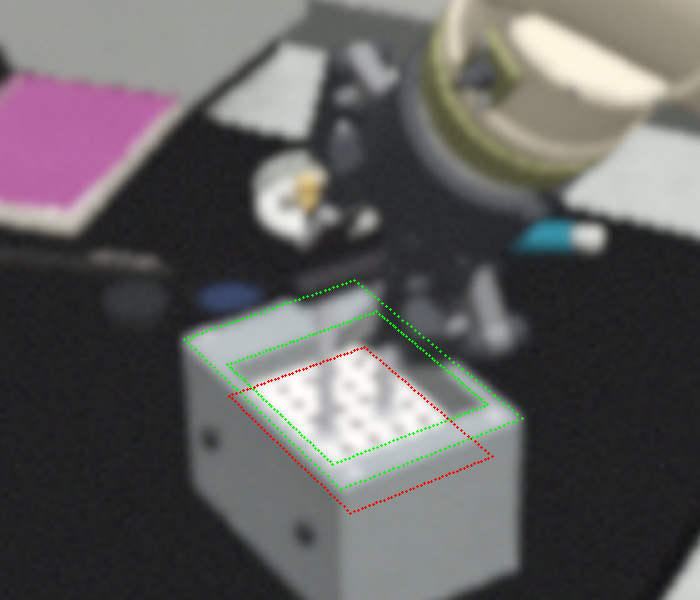

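Released, and the plate has not moved. Retreat along the fingers.

>>> move_arm(deltas=[0.1,0,0,-0.006,0,0,0,0.1,0,0,-0.01,0,0,0,0.1,0,0,-0.015,0,0,0,0.1,0,0,-0.02,0,0,0,0.1,0,0,-0.02,0,0,0,0.1,0,0,-0.03,0,0,0,0.1,0,0,-0.03,0,0,0,0.1,0,0,0,0,0,0])

```text
clock: 21.58
tcp_pos: [0.307, -0.3459, 0.2308]
orientation: [-0.33, 0.909, -0.241, 0.088]
wrist_force: [0.8, -0.0, -0.8]
finger_gap: 0.0384
```

```bash
python3 look.py 14;python3 - <<'E'
from plan import *
p,Rc,s=cur()
rows(p,Rc,[(np.array([.15,-.50,.26]),Rc,10)],0.1,3,1)
E
```

```text
t 21.57 tcp [ 0.307  -0.3459  0.2308] q [-1.316e+00  4.470e-01 -2.000e-03  1.661e+00  4.660e-01  2.212e+00] F [ 0.76 -0.05 -0.78] M [-0.51  0.27  0.02] gap 0.0384
lean 0.697 yaw 1.054 x-z 0.001
mid [-95.6  -1.1 158.2] rot [-0.002  0.003 -0.002] a [-145.6   -1.   158.4] b [-45.6  -1.1 158.1]
plane n 0 slope x 0.0000 y 0.0000 dz 0.0000 resid nan
10 rows; max t 0.016 a 0.0
0.1,-0.006,0.014,-0.016,0,0,0,0.1,-0.006,0.015,-0.016,0,0,0,0.1,-0.006,0.014,-0.016,0,0,0,0.1,-0.006,0.014,-0.016,0,0,0,0.1,-0.006,0.015,-0.016,0,0,0,0.1,-0.006,0.014,-0.016,0,0,0,0.1,-0.006,0.014,-0.016,0,0,0,0.1,-0.006,0.015,-0.016,0,0,0,0.1,-0.006,0.014,-0.016,0,0,0,0.1,-0.006,0.014,-0.016,0,0,0
end [ 0.15   -0.4997  0.2604]
  ret = _var(a, axis=axis, dtype=dtype, out=out, ddof=ddof,
  arrmean = um.true_divide(arrmean, div, out=arrmean,
  ret = ret.dtype.type(ret / rcount)
```

View pics/o14.png

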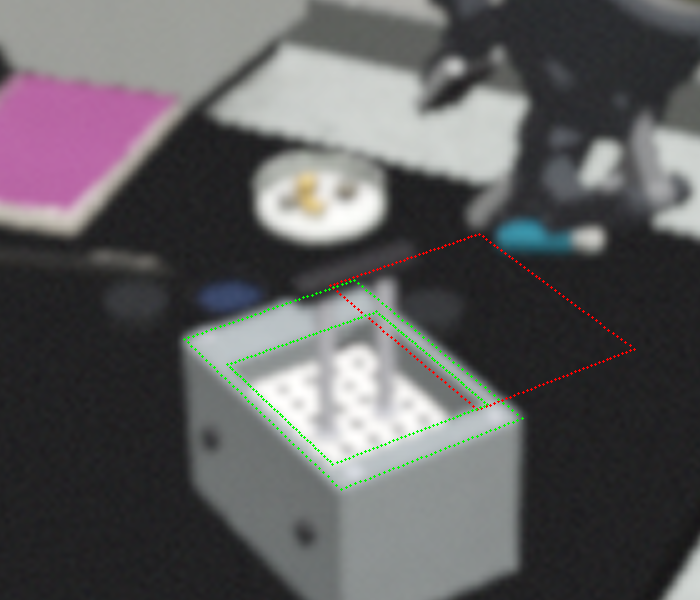

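The plate lies flat in the box with the hand clear. I'll swing the arm aside so the top camera can see.

>>> move_arm(deltas=[0.1,-0.006,0.014,-0.016,0,0,0,0.1,-0.006,0.015,-0.016,0,0,0,0.1,-0.006,0.014,-0.016,0,0,0,0.1,-0.006,0.014,-0.016,0,0,0,0.1,-0.006,0.015,-0.016,0,0,0,0.1,-0.006,0.014,-0.016,0,0,0,0.1,-0.006,0.014,-0.016,0,0,0,0.1,-0.006,0.015,-0.016,0,0,0,0.1,-0.006,0.014,-0.016,0,0,0,0.1,0,0,0,0,0,0])

```text
clock: 22.88
tcp_pos: [0.1641, -0.485, 0.2556]
orientation: [-0.332, 0.908, -0.241, 0.087]
wrist_force: [0.1, 0.7, 0.9]
finger_gap: 0.0383
```

```bash
python3 - <<'E'
from ov import *
p,Rc,s=st()
im=imaging.read_camera('top');np.savez('top15.npz',**im);sc=imaging.read_camera('scene');np.savez('scene15.npz',**sc)
for nm,i in(('top',im),('scene',sc)):
    uv,X=cloud(i);Rb=R.from_euler('z',BOX[2]);L=Rb.inv().apply(X-[BOX[0],BOX[1],0]);br=i['img'][uv[:,1],uv[:,0]].astype(int).min(1)
    k=(L[:,0]>-.046)&(L[:,0]<.032)&(abs(L[:,1])<.033)&(L[:,2]>.05)&(L[:,2]<.068)&(br>170);P=L[k]
    print(nm,len(P)); 
    if len(P)>50:
        A=np.c_[P[:,:2],np.ones(len(P))];c=np.linalg.lstsq(A,P[:,2],rcond=None)[0];print('slopes, z0 of sheet top',c)
cv2.imwrite('pics/t15.png',cv2.resize(im['img'][100:340,180:400],None,fx=2.5,fy=2.5,interpolation=cv2.INTER_CUBIC)[:,:,::-1])
E
```

```text
t 22.88 tcp [ 0.1641 -0.485   0.2556] q [-1.583  0.664  0.403  1.946  0.317  1.973] F [0.06 0.65 0.85] M [-0.52  0.28 -0.05] gap 0.0383
lean 0.701 yaw 1.051 x-z -0.002
top 994
slopes, z0 of sheet top [-0.00509447 -0.00383469  0.06034752]
scene 347
slopes, z0 of sheet top [-0.01588574  0.00772616  0.06011093]
```

View pics/t15.png

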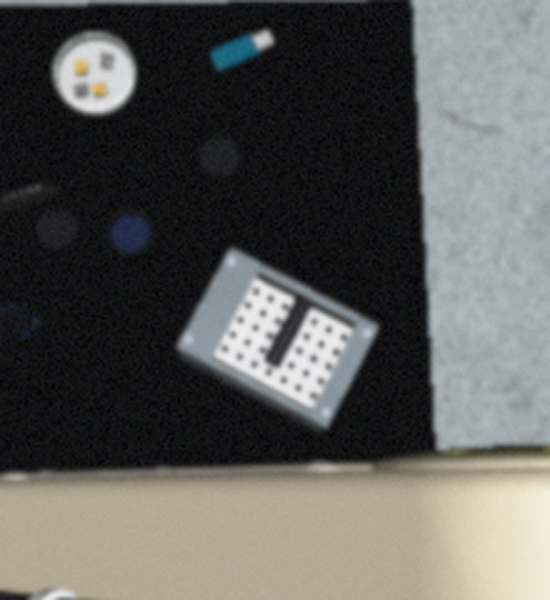

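```bash
python3 - <<'E'
from plan import *
def ortho(f,q,z):
    im=dict(np.load(f));g=cv2.cvtColor(im['img'],cv2.COLOR_RGB2GRAY)
    xs=np.arange(-.06,.06,.0003);ys=np.arange(-.045,.045,.0003);XX,YY=np.meshgrid(xs,ys)
    W=R.from_euler('z',q[2]).apply(np.c_[XX.ravel(),YY.ravel(),np.zeros(XX.size)])+[q[0],q[1],z]
    u=proj(im,W).astype(np.float32);return cv2.remap(g,u[:,0].reshape(XX.shape),u[:,1].reshape(XX.shape),cv2.INTER_CUBIC),xs,ys
def holes(o,xs,ys):
    b=cv2.GaussianBlur(o,(0,0),3).astype(float);d=cv2.GaussianBlur(o,(0,0),14).astype(float)-b
    m=((d>12)).astype(np.uint8);n,l,s,c=cv2.connectedComponentsWithStats(m)
    return np.array([(xs[int(c[i,0])],ys[int(c[i,1])]) for i in range(1,n) if 60<s[i,4]<600])
for f,q,z in (('top0.npz',(.4801,-.3498,1.291),.005),('top15.npz',(.3512,-.2666,1.0576),.0595)):
    o,xs,ys=ortho(f,q,z);h=holes(o,xs,ys);cv2.imwrite('pics/h_%s.png'%f[:5],o)
    # fit grid offset w/ 13mm-ish pitch: print unique columns
    print(f,len(h));
    best=None
    for px in np.arange(.0115,.0145,.0001):
      for ox in np.arange(-.5,.5,.02):
        r=(h[:,0]/px-ox);r-=r.round();e=np.mean(np.minimum(abs(r*px),.002))
        if best is None or e<best[0]: best=(e,px,ox*px)
    print('x pitch/offset',best)
    best=None
    for px in np.arange(.0115,.0145,.0001):
      for ox in np.arange(-.5,.5,.02):
        r=(h[:,1]/px-ox);r-=r.round();e=np.mean(np.minimum(abs(r*px),.002))
        if best is None or e<best[0]: best=(e,px,ox*px)
    print('y',best)
    print((h[np.lexsort((h[:,1].round(2),h[:,0].round(2)))]*1e3).round(0).tolist())
E
```

```text
top0.npz 28
x pitch/offset (np.float64(0.00015714285714315358), np.float64(0.01299999999999999), np.float64(5.77315972805081e-18))
y (np.float64(0.00017014285714286802), np.float64(0.012899999999999991), np.float64(-0.0005159999999999944))
[[-39.0, -26.0], [-39.0, -13.0], [-39.0, -1.0], [-39.0, 13.0], [-39.0, 25.0], [-26.0, -26.0], [-26.0, -13.0], [-26.0, -0.0], [-26.0, 13.0], [-26.0, 25.0], [-13.0, 13.0], [-13.0, 25.0], [0.0, 26.0], [13.0, -26.0], [13.0, -13.0], [14.0, -0.0], [13.0, 13.0], [13.0, 25.0], [26.0, -26.0], [26.0, -13.0], [26.0, -1.0], [26.0, 12.0], [26.0, 25.0], [39.0, -26.0], [39.0, -13.0], [39.0, -0.0], [39.0, 13.0], [39.0, 26.0]]
top15.npz 31
x pitch/offset (np.float64(0.0004139999999999401), np.float64(0.01309999999999999), np.float64(0.004978000000000007))
y (np.float64(0.0002864516129032918), np.float64(0.012899999999999991), np.float64(-0.0005159999999999944))
[[-48.0, -26.0], [-48.0, -13.0], [-47.0, -0.0], [-47.0, 13.0], [-48.0, 26.0], [-36.0, 37.0], [-34.0, -26.0], [-34.0, -13.0], [-34.0, -0.0], [-34.0, 13.0], [-34.0, 26.0], [-22.0, -26.0], [-22.0, -13.0], [-22.0, -1.0], [-21.0, 13.0], [-21.0, 26.0], [-8.0, 26.0], [-3.0, 37.0], [5.0, -26.0], [5.0, 26.0], [18.0, -26.0], [18.0, -13.0], [18.0, -1.0], [18.0, 13.0], [18.0, 25.0], [21.0, 37.0], [31.0, -26.0], [31.0, -13.0], [31.0, -1.0], [31.0, 13.0], [31.0, 26.0]]
```

```bash
python3 - <<'E'
from workcell import order
print(order.hand_in())
E
```

```text
the job is handed in; nothing more can be done
None
```

The shelf plate is back in the drying box, home against the narrow-rim end, and released. I handed the job in at about 23 s of the 54 s allowed; the interface reports no verdict.

**What I did:**
1. I gripped the bar with the hand leaning 0.7 rad, lifted the plate and tilted it 0.35 rad.
2. I tucked its far edge about 17 mm under the wide rim, with the other edge still about 16 mm above the box's top.
3. I brought the other edge down through the opening and levelled the plate. I then lowered it in 1 to 0.5 mm steps until the ledges carried about 4.5 N, still in the grip.
4. I slid it back about 11 to 12 mm until I felt the rubber pad (force rose from about 1 N to 3 N), backed off 0.5 mm, opened the jaws and drew clear.

**Last checks:**
- **Position:** in the top camera, the plate's hole pattern is centred at box x −8.2 mm (limit −5 to −11.5 mm), y about −0.5 mm and square to the box.
- **Height and tilt:** the sheet's top is at about 60 mm, well under the rims. Its slope reads 0.005 rad from the top camera and 0.016 to 0.018 rad from the scene camera, which is partly blocked there (limit 0.05 rad).
- **Other things:** the dust caps and the USB stick look unmoved in the pictures; I did not measure them. I did not check the loupe by itself in the last picture, but the plate and arm met no sideways force.

**What disagreed:**
- The two cameras differ by about 2 mm in absolute position, but they agree within 1 mm on the plate relative to the box.
- By the arm's own reckoning the plate ended at −9.2 mm, against −8.2 mm in the picture.
- The box and plate headings I measured (1.05 and 1.29 rad) lie outside the ranges in the text. I went by the images and the rim widths.
- The jaws read an 11 mm gap on the 14 mm bar, but the grip held without slipping.

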